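# Roll the peg tube home into the scorekeeper and snap its bay shut

## Robot

A 7-joint arm with a two-finger parallel gripper is mounted at the origin on the work surface. World frame = base frame: x ahead of the robot, y to its left, z up, the work surface at z = 0. Lengths are in m, angles in rad, forces in N, time in s.
With the tool pointing down it reaches from about 0.425 to 0.925 m from the base axis. Payload 6.8 kg.
Tool frame: the origin (TCP) lies where the fingers leave the gripper's body, on its centre line; the fingertips stand 73 mm ahead of it and the grasp point (between the pads) lies 54 mm ahead of it; z points along the fingers, y is the direction in which the jaws open and shut (so a half turn about z gives the same grasp; the last joint's range is limited). The gripper opens to 85 mm and grips with 20 to 120 N. Pads are 22 mm wide; open, the fingers measure 114 mm over their backs; the gripper's body (76 mm by 85 mm) begins 54 mm behind the grasp point. The pads swing forward as they close: fully open they stand 13 mm farther back than shut.
Start: joints at [-1.213, 0.477, 0.022, 1.555, -0.011, 1.109, -0.083], TCP at [0.303, 0.603, 0.304] pointing down, gripper open.
Joint ranges: [-2.96, 2.96], [-0.34, 2.1], [-1.41, 1.46], [0.24, 2.44], [-1.37, 4.51], [0.17, 1.92], [-2.96, 2.96]. Speed limits (rad/s): [2.39, 2.39, 3.14, 3.14, 3.14, 3.14, 3.14].

## Interface

Orientations are given as a rotation vector (axis times angle).
In Python, from bench import r gives the robot as it stands.
- The arm moves only by the shell command python3 -m handwheel 'ROWS' [FORCE]. ROWS is JSON, a list that holds one entry, the list of rows, each a list of 7 numbers: the shift along the world's x, y, z in m, then the turn, a rotation vector about the world's x, y, z in rad, then the finger opening in m, from 0 to 0.0854. A call has 1 to 10 rows; each row shifts and turns the commanded pose from where the row before left it; what a row does not reach is not made up. A row lasts 1/12 s, in which the tool goes at most 41.7 mm and 7.16 degrees, less where a joint would pass 70% of its speed; a pose out of reach is approached as far as the arm can. A call is refused whole if a number of a shift passes 0.0417 or a number of a turn 0.125, either way. A call with a gripper value outside its range is refused whole. The fingers move at their own pace and stop on an object; FORCE is the grip in N (left out, the last holds). Time passes only in rows, so rows that do not move let the fingers close. It gives the time, the measured TCP pose, the force and the opening at its end, in the units of the state.
- r.get_obs(): the state, without advancing time (a new reading comes with each control period).
- r.grab_frame(name): name is "scene" or "top" or "wrist"; returns (picture, depth): 420x560x3 uint8, red, green, blue; 420x560 float32, m along the optical axis (not along the pixel's ray), 0 where there is no reading.
- r.get_calibration(name): a dict with "vertical_fov" (degrees; the focal length in pixels is half the picture's height over the tangent of half this angle, whatever the lens; pixels are square), "cx", "cy" (the principal point, pixels), "k1" (the pictures are not rectified: a ray, as slopes to the right and down, at radius r is drawn at 1 + k1 r^2 times it, then the intrinsics apply), "R" (3x3) and "t" (3): a world point X has camera coordinates R X + t; the wrist camera has in their place "T_tool_cam" (4x4, takes a point from camera to tool coordinates, whose origin is the TCP and whose axes are the flange's). Camera axes: x right, y down, z forward; pixel columns grow to the right and rows downward; lengths in m; the calibration is good to about 2 mm. A picture is of the moment at which its call begins: read the wrist's pose just before it. get_calibration takes no time and is no camera call.
- r.hand_in(): hands the job in, once; it reports no verdict.
Trained networks look in the newest picture that a camera, given by its name, has taken for a name from the list of things; names that differ only in an ending like _2 or _b are one class to them, and where a whole thing is asked for, a point or a joint stands for the part that bears it (a point fixed in the world has none). Each returns a list of dicts, best first, with "p" (0 to 1); they miss things now and then, are a little off and sometimes report something else, mostly with a low value. They report only what shows in the picture. A call takes as long as a camera call.
- r.masks_of(label, camera): "pixels" (420x560 bool, what is visible of it) and "at" ([column, row] in pixels, amid what is visible of it).
The state is a dict: "clock": time; "joints": joint angles; "qvel": joint speeds; "tau": joint torques, N m; "tcp_pos": TCP position; "orientation": TCP orientation; "contact_force": force on the tool from outside, world axes, zero at the start; "moment": the same for the moment, N m; "grip_width": finger opening in m.
Only numpy, scipy, OpenCV 4.12 (cv2) and the standard library are available. Lean on these libraries where they do the work, as an engineer would, in place of code of your own. Each camera call takes 0.05 s, during which the arm holds its last target.

## Task

Put the spare-peg tube away: lift it off the tray, lay it on its side on the bare table in front of the scorekeeper's open tube bay, clear of the bay and in line with it, and let go. Then press closed fingers flat on its top like a palm and roll it along the table into the bay until it lies against the back wall, and finally swing the bay's lid over and press it down until it snaps fully shut. Do not drop the tube, and leave the cup, jar, dice, cards and remote where they are.

Things in the scene. Friction and masses are not known exactly. Their poses are not given: they have to be found in the camera images.
- tube_center (a point): Centre of the spare-peg tube: smooth plain closed cylinder, 44 mm in diameter over its whole length, 120 mm long, about 130 g, white with yellow end caps. Its z axis is the tube's axis. At the start it stands upright on the tray, this point 63 mm above the table. Lying on the table its centre is 22 mm up; it rolls freely but soon stops by itself.
- bay (a point): The tube bay's frame: the point on the table under the face of the bay's back wall, midway between its cheeks. x is level and points through the back wall (the way the tube rolls in), y is level along the bay (the tube must lie along it), z up. The face of the back wall is x = 0. A tube that is home has its centre at x = -22 mm, z = 22 mm.
- board: Blue scorekeeper, fixed, same frame as bay. Bay: back wall 50 mm high; cheeks x -56 to 0 mm, 50 mm high, 6 mm thick, inner faces at y = -68 and +68 mm; open in front and above, and without a floor: the tube rolls in on the table itself. Behind it the peg deck: x 4 to 124 mm, y -95 to 95 mm, 30 mm high, yellow pegs to 48 mm high beyond x = 42 mm.
- lid (a joint): Hinge of the orange bay lid, rad: 0 = fully shut, 2.05 to 2.2 at the start = standing open, leaning back over the peg deck. Slightly stiff (0.03 N m): it stays where it is left. From about 0.2 rad sprung ball catches in the cheeks hold it up; some 8 N downwards near the free edge presses it past them (it gives at about 0.13 rad), then it snaps to 0. It cannot shut on a tube that is not home.
- lid_hinge (a point): Middle of the lid's hinge line, which runs along the bay's y: x = 3 mm, z = 53 mm in the bay frame. The lid is a flat 3 mm panel, 162 mm wide along y, reaching 59 mm from here, with its free edge bent into a lip 25 mm deep (shut, the lip hangs in front of the tube) and small flanges outside the cheeks. Open, the lip points to the front.
- lid_edge (a point): Middle of the lid's free edge, on the outer face (top when shut), 58 mm from the hinge line. With the lid shut it is 55 mm above the table.
- tray: Fixed flat steel tray, 220 mm (its x) by 300 mm (its y), rim 15 mm high, inner floor 3 mm above the table, small handles at its y ends. Origin under its centre. Tube, cup and jar stand on it in a row in any order along its y, the tube at least 24 mm clear of its neighbours.
- cup: Empty white porcelain cup, loose, fragile, 74 mm wide at the rim, 62 mm tall. Origin at the centre of its underside.
- jar: Glass dice jar with black press-button lid, shut, loose, fragile, 70 mm in diameter and 82 mm tall. Origin at the centre of its underside.
- die_a: Grey die, 16 mm, loose on the table to the left (+y) of the strip in front of the bay. Origin at the centre of its underside.
- die_b: Grey die, 16 mm, loose on the table to the right (-y) of the strip in front of the bay. Origin at the centre of its underside.
- die_c: Grey die, 16 mm, loose on the table, about 200 mm in front of the bay's back wall. Origin at the centre of its underside.
- remote: Black remote control, 170 mm (x) by 44 mm (y) by 18 mm, loose on the table. Origin at the centre of its underside.
- cards: Red boxed card deck, 92 mm (x) by 64 mm (y) by 20 mm, loose on the table. Origin at the centre of its underside.

How it is judged:
By the outcome, as a careful person would: the job done as asked, in the order asked, and still so for the second after the job is handed in, with the robot touching nothing.
It also fails if it takes over 61 s, if anything falls off the work surface, if the arm or the gripper's body presses on something with over 40 N, if the wrist force passes 120 N, or if a joint passes its speed limit or range.

## Working session

There is one attempt and no reset: what is moved stays moved. The work goes in short steps, Python scripts to look and compute and a shell command to move; the robot and the scene stay as the last step left them, time stands still between calls to the robot, and variables do not carry over. Pictures are saved under pics/ and viewed, and the job is handed in when it is done.

```bash
ls; mkdir -p pics; python3 - <<'E'
from bench import r
import cv2
o=r.get_obs(); print(o)
for n in("scene","top","wrist"):
    im,d=r.grab_frame(n); cv2.imwrite(f"pics/{n}0.png",im[:,:,::-1]); c=r.get_calibration(n); print(n,c)
E
```

```text
pics
{'clock': 0.0, 'joints': array([-1.21306237,  0.47780408,  0.02232639,  1.55648434, -0.01150264,
        1.10928826, -0.08312034]), 'qvel': array([ 1.24785802e-03, -2.10345498e-04, -6.38509861e-04, -4.90960815e-05,
        3.38235426e-04,  2.04024445e-03,  1.27712890e-04]), 'tau': array([ 1.04792889e-05, -5.96465743e+01,  1.60817385e+00, -2.81196874e+01,
        1.25771365e-02,  9.68335080e-03,  1.52168752e-05]), 'tcp_pos': array([0.30297411, 0.60265525, 0.30290877]), 'orientation': array([-7.25044657e-01, -3.05647134e+00,  2.87674942e-03]), 'contact_force': array([ 0.00302395, -0.27075508, -0.521616  ]), 'moment': array([ 0.00208337, -0.01306758, -0.01209983]), 'grip_width': 0.08515931981260577}
scene {'vertical_fov': 47.87651872312379, 'cx': 279.58404322336645, 'cy': 205.97294274985524, 'k1': -0.13357122274079414, 'R': array([[ 0.50449853,  0.86321651,  0.01839788],
       [ 0.54273437, -0.30047958, -0.7843159 ],
       [-0.67150625,  0.40567138, -0.62008878]]), 't': array([-0.23850597, -0.26826103,  1.48403121])}
top {'vertical_fov': 56.5216544692651, 'cx': 271.50158773046905, 'cy': 211.2475865908218, 'k1': -0.11282944020302461, 'R': array([[ 0.02946676, -0.99953882, -0.00733836],
       [-0.99873906, -0.02914307, -0.04087758],
       [ 0.04064486,  0.00853364, -0.99913721]]), 't': array([-0.05678547,  0.54502418,  1.01803199])}
wrist {'vertical_fov': 63.97915301069286, 'cx': 273.38386984616466, 'cy': 222.7084228606506, 'k1': -0.03102252831337814, 'T_tool_cam': array([[ 3.27324539e-04, -9.53944197e-01, -2.99983936e-01,
         7.61905779e-02],
       [ 9.99999898e-01,  2.19071955e-04,  3.94494744e-04,
         4.24329492e-04],
       [-3.10607904e-04, -2.99984034e-01,  9.53944172e-01,
        -6.98825536e-02],
       [ 0.00000000e+00,  0.00000000e+00,  0.00000000e+00,
         1.00000000e+00]])}
```

View pics/top0.png

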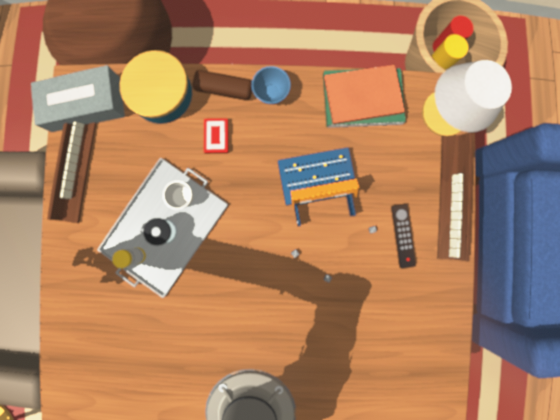

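View pics/scene0.png

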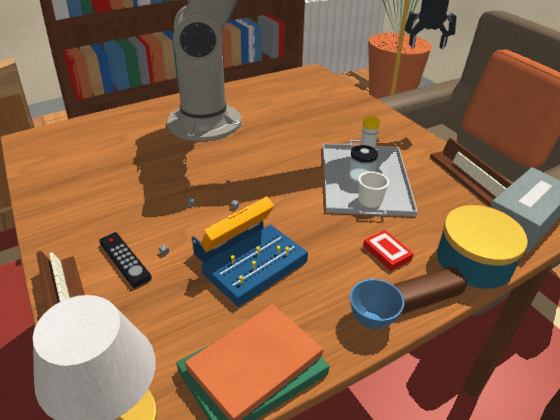

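View pics/wrist0.png

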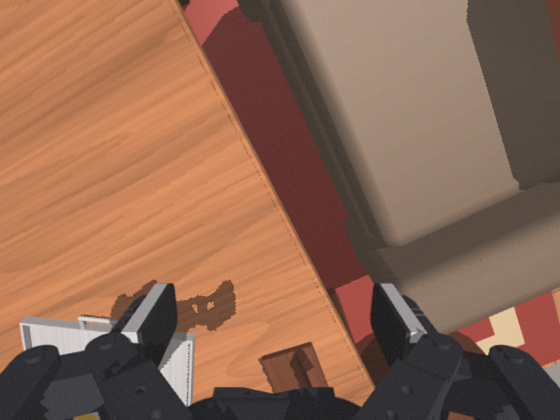

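```bash
cat > h.py <<'E'
from bench import r
import numpy as np, cv2
from scipy.spatial.transform import Rotation as Ro
def cal(n,obs=None):
    c=r.get_calibration(n); f=210/np.tan(np.radians(c["vertical_fov"]/2))
    K=np.array([[f,0,c["cx"]],[0,f,c["cy"]],[0,0,1.]]); D=np.array([c["k1"],0,0,0,0.])
    if "R" in c: R,t=np.array(c["R"]),np.array(c["t"])
    else:
        T=np.eye(4);T[:3,:3]=Ro.from_rotvec(obs["orientation"]).as_matrix();T[:3,3]=obs["tcp_pos"]
        M=np.linalg.inv(T@c["T_tool_cam"]); R,t=M[:3,:3],M[:3,3]
    return K,D,R,t
def proj(C,X):
    K,D,R,t=C; return cv2.projectPoints(np.asarray(X,float).reshape(-1,1,3),cv2.Rodrigues(R)[0],t,K,D)[0].reshape(-1,2)
def rays(C,uv):
    K,D,R,t=C; p=cv2.undistortPoints(np.asarray(uv,float).reshape(-1,1,2),K,D,None,None).reshape(-1,2)
    return np.c_[p,np.ones(len(p))]
def pts(C,d,m):
    v,u=np.nonzero(m&(d>0)); x=rays(C,np.c_[u,v])*d[v,u][:,None]; return (x-C[3])@C[2]
def onz(C,uv,z):
    w=rays(C,uv)@C[2]; o=-C[2].T@C[3]; return o+w*((z-o[2])/w[:,2])[:,None]
E
python3 - <<'E'
from h import *
for cam in("top","scene"):
    im,d=r.grab_frame(cam); C=cal(cam)
    np.savez(f"pics/{cam}0.npz",im=im,d=d)
    for l in(["tube_center","cup","jar","die_a","remote","cards","tray","board","lid"] if cam=="top" else ["tube_center","lid","board","die_a"]):
        for k in r.masks_of(l,cam)[:4]:
            m=np.asarray(k["pixels"]);
            if k["p"]<.2 or m.sum()==0: continue
            P=pts(C,d,m); 
            np.savez(f"pics/m_{cam}_{l}.npz",m=m) if not l.startswith("die") else 0
            print(cam,l,round(k["p"],2),np.round(k["at"]),m.sum(),np.round(np.median(P,0),4),np.round(np.percentile(P,2,axis=0),3),np.round(np.percentile(P,98,axis=0),3))
E
```

```text
top tube_center 0.64 [128. 257.] 578 [0.4203 0.3039 0.1113] [0.395 0.294 0.003] [0.44  0.348 0.126]
top cup 0.82 [181. 195.] 690 [0.5805 0.2087 0.0253] [0.546 0.166 0.004] [0.611 0.234 0.067]
top cup 0.69 [165. 216.] 7339 [0.498  0.2532 0.0037] [ 0.34   0.109 -0.   ] [0.654 0.399 0.017]
top cup 0.67 [323. 189.] 928 [ 0.5946 -0.168   0.1085] [ 0.57  -0.247  0.052] [ 0.621 -0.091  0.119]
top jar 0.75 [156. 232.] 726 [0.4864 0.2346 0.0809] [0.458 0.209 0.017] [0.516 0.275 0.086]
top jar 0.62 [217. 137.] 845 [0.741  0.114  0.0205] [0.699 0.083 0.006] [0.787 0.145 0.025]
top die_a 0.68 [405. 238.] 1013 [ 0.4888 -0.3902  0.0177] [ 0.412 -0.419  0.011] [ 0.57  -0.364  0.022]
top die_a 0.57 [329. 276.] 43 [ 0.3761 -0.1917  0.0157] [ 0.368 -0.199  0.003] [ 0.384 -0.184  0.02 ]
top die_a 0.47 [373. 232.] 23 [ 0.5047 -0.3067  0.0152] [ 0.499 -0.312  0.012] [ 0.511 -0.301  0.019]
top die_a 0.36 [295. 254.] 31 [ 0.4387 -0.1051  0.016 ] [ 0.431 -0.111  0.011] [ 0.444 -0.097  0.019]
top remote 0.89 [406. 238.] 1047 [ 0.4883 -0.3905  0.0176] [ 0.412 -0.419  0.009] [ 0.57  -0.365  0.022]
top remote 0
[... 599 characters left out ...]
ube_center 0.77 [370. 131.] 452 [0.4319 0.3019 0.0973] [0.403 0.29  0.053] [0.441 0.328 0.125]
scene lid 0.81 [235. 220.] 1552 [ 0.6012 -0.1799  0.1065] [ 0.577 -0.251  0.055] [ 0.623 -0.093  0.118]
scene lid 0.62 [364. 160.] 830 [0.4984 0.2231 0.0647] [0.441 0.206 0.002] [0.523 0.308 0.084]
scene board 0.61 [247. 252.] 6955 [ 0.6278 -0.1763  0.0307] [ 0.569 -0.255  0.006] [ 0.716 -0.07   0.115]
scene die_a 0.6 [189. 200.] 38 [ 0.3798 -0.196   0.0126] [ 0.37  -0.202  0.003] [ 0.386 -0.19   0.016]
scene die_a 0.5 [236. 203.] 64 [ 0.4424 -0.1085  0.0127] [ 0.432 -0.116  0.001] [ 0.45  -0.098  0.018]
scene die_a 0.25 [370. 187.] 816 [0.5861 0.1934 0.0446] [0.548 0.162 0.007] [0.616 0.23  0.064]
```

```bash
python3 - <<'E'
from h import *
for cam in("top","scene"):
    z=np.load(f"pics/{cam}0.npz"); d=z["d"]; C=cal(cam)
    m=np.load(f"pics/m_{cam}_board.npz")["m"] if cam=="scene" else None
    allm=np.ones_like(d,bool); P=pts(C,d,allm)
    near=(abs(P[:,0]-.63)<.12)&(abs(P[:,1]+.17)<.14)
    Q=P[near&(P[:,2]>.025)&(P[:,2]<.036)]
    # deck
    rect=cv2.minAreaRect((Q[:,:2]*1000).astype(np.float32)); print(cam,"deck",rect,len(Q),np.median(Q[:,2]))
    L=P[near&(P[:,2]>.06)]
    rect=cv2.minAreaRect((L[:,:2]*1000).astype(np.float32)); print("lid",rect)
    c=P[(np.hypot(P[:,0]-.42,P[:,1]-.31)<.05)&(P[:,2]>.115)]
    print("tube cap",c.mean(0),np.median(c[:,2]),c.min(0),c.max(0),len(c),cv2.minEnclosingCircle((c[:,:2]*1000).astype(np.float32)))
    G=P[(abs(P[:,0]-.45)<.1)&(abs(P[:,1]+.05)<.1)]; print("table z",np.median(G[:,2]))
    w=d.copy()
# sense image crop
im=np.load("pics/top0.npz")["im"]; cv2.imwrite("pics/crop_bd.png",cv2.resize(im[130:300,250:420,::-1],None,fx=4.5,fy=3.5,interpolation=cv2.INTER_CUBIC))
E
```

```text
top deck ((613.27685546875, -163.05088806152344), (181.10748291015625, 189.8474578857422), 12.213650703430176) 2440 0.030151492975856304
lid ((590.6345825195312, -168.56100463867188), (40.30856704711914, 163.23654174804688), 12.481170654296875)
tube cap [0.4178262  0.31408488 0.12291487] 0.12311347491781956 [0.3955406  0.29323423 0.11571607] [0.43901149 0.33763398 0.1284062 ] 283 ((417.3851013183594, 314.9075012207031), 23.511470794677734)
table z 0.00012063619254937484
scene deck ((616.4469604492188, -165.2379608154297), (178.99644470214844, 192.93479919433594), 11.635936737060547) 4040 0.030245852599559895
lid ((600.1555786132812, -170.20358276367188), (40.5902214050293, 165.52511596679688), 5.83306884765625)
tube cap [0.42244196 0.30919778 0.12196085] 0.12241554302595303 [0.39717105 0.28851601 0.11507556] [0.44159832 0.33403665 0.12660156] 145 ((419.16796875, 311.37109375), 23.364015579223633)
table z 0.0004976695375099071
```

View pics/crop_bd.png

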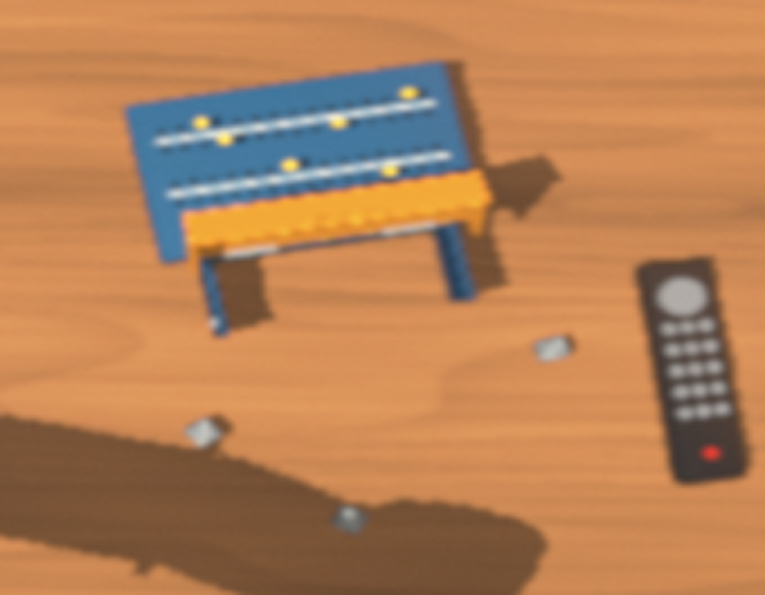

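```bash
cat > fit.py <<'E'
from h import *
from scipy.optimize import minimize
def box(x0,x1,y0,y1,z0,z1): return np.array([[x,y,z] for x in(x0,x1) for y in(y0,y1) for z in(z0,z1)])/1000.
BX=[box(4,124,-95,95,0,30),box(0,4,-74,74,0,50),box(-56,0,68,74,0,50),box(-56,0,-74,-68,0,50)]
S=4
def w(p,X):
    c,s=np.cos(p[2]),np.sin(p[2]); return np.c_[p[0]+c*X[:,0]-s*X[:,1],p[1]+s*X[:,0]+c*X[:,1],X[:,2]]
def sil(C,p,boxes):
    I=np.zeros((420*S,560*S),np.uint8)
    for b in boxes:
        q=(proj(C,w(p,b))+.5)*S; cv2.fillConvexPoly(I,cv2.convexHull((q*16).astype(np.int32)),255,shift=4)
    return cv2.resize(I,(560,420),interpolation=cv2.INTER_AREA)/255.
def fit(cam,im,p0):
    C=cal(cam); hsv=cv2.cvtColor(im,cv2.COLOR_RGB2HSV)
    blue=((hsv[...,0]>95)&(hsv[...,0]<125)&(hsv[...,1]>90)).astype(float)
    win=cv2.dilate((sil(C,p0,BX)>0).astype(np.uint8),np.ones((13,13)))>0
    other=(hsv[...,0]>8)&(hsv[...,0]<35)&(hsv[...,1]>190)&(hsv[...,2]>190)   # orange lid
    other=cv2.dilate(other.astype(np.uint8),np.ones((3,3)))>0
    ok=win&~other
    f=lambda q:np.abs(sil(C,np.array(p0)+np.array(q)*[.01,.01,.05],BX)-blue)[ok].sum()
    b=minimize(f,[0,0,0],method="Nelder-Mead",options=dict(initial_simplex=[[0,0,0],[1,0,0],[0,1,0],[0,0,1]],xatol=.005,fatol=.05))
    p=np.array(p0)+b.x*[.01,.01,.05]; return p,b.fun,blue
E
python3 - <<'E'
from fit import *
for cam in("top","scene"):
    im=np.load(f"pics/{cam}0.npz")["im"]
    p,e,bl=fit(cam,im,[.57,-.178,.21]); print(cam,p,e,bl.sum())
    v=im[:,:,::-1].copy()
    C=cal(cam)
    for b in BX:
        h=cv2.convexHull(proj(C,w(p,b)).astype(np.float32)).astype(int); cv2.polylines(v,[h],True,(0,255,0),1)
    x0,y0=(250,120) if cam=="top" else (170,170)
    cv2.imwrite(f"pics/fit_{cam}.png",cv2.resize(v[y0:y0+150,x0:x0+170],None,fx=4,fy=4))
E
```

```text
top [ 0.58012441 -0.17259197  0.21857554] 1174.8039215686274 18987.0
scene [ 0.57840597 -0.171982    0.22288694] 908.2588235294118 10369.0
```

```bash
python3 -c "
import cv2,numpy as np
a=cv2.imread('pics/fit_top.png');b=cv2.imread('pics/fit_scene.png')
c=np.hstack([a,b]);cv2.imwrite('pics/fit.png',cv2.resize(c,(800,352)))"
```

```text
(no output)
```

View pics/fit.png

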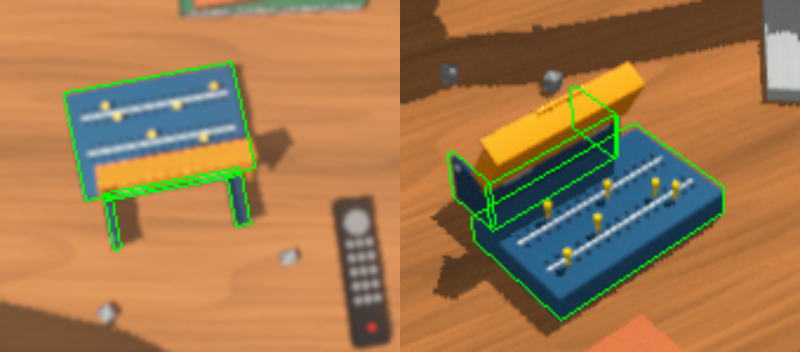

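```bash
cat > fk.py <<'E'
import numpy as np
from scipy.spatial.transform import Rotation as Ro
DH=[(0,0,.267),(-np.pi/2,0,0),(np.pi/2,0,.293),(np.pi/2,.0525,0),(np.pi/2,.0775,.3425),(np.pi/2,0,0),(-np.pi/2,.076,.097)]
def fk(q,yaw=0,tool=0.):
    T=np.eye(4); T[:3,:3]=Ro.from_euler('z',yaw).as_matrix()
    for (al,a,d),t in zip(DH,q):
        A=np.eye(4);A[:3,:3]=Ro.from_euler('x',al).as_matrix();A[0,3]=a
        B=np.eye(4);B[:3,:3]=Ro.from_euler('z',t).as_matrix();B[2,3]=d
        T=T@A@B
    E=np.eye(4);E[2,3]=tool
    return T@E
if __name__=="__main__":
    from bench import r
    o=r.get_obs(); T=fk(o["joints"]); print(np.round(T,4)); print(o["tcp_pos"]); print(Ro.from_rotvec(o["orientation"]).as_matrix().round(4))
    print(np.degrees(np.arctan2(T[1,3],T[0,3])), np.hypot(*T[:2,3]),np.hypot(*o["tcp_pos"][:2]))
E
python3 fk.py
```

```text
[[ 0.4493 -0.8933 -0.0114  0.2175]
 [-0.8929 -0.4494  0.0286 -0.5512]
 [-0.0307 -0.0027 -0.9995  0.3103]
 [ 0.      0.      0.      1.    ]]
[0.30314991 0.60310466 0.30390786]
[[-0.8935  0.4492 -0.    ]
 [ 0.4492  0.8935  0.    ]
 [ 0.     -0.     -1.    ]]
-68.4682246673229 0.5925696874031559 0.6750074845283343
```

The bay fits agree between the two cameras: about (0.579, -0.172), yaw 0.221. The tube stands at about (0.418, 0.313), at the near-left end of the tray row. Next I approach it with a tilted tool, body leaning away from the jar.

```bash
python3 -m handwheel '[[[0.003,-0.014,-0.008,0,0,-0.116,0.085],[0.003,-0.014,-0.008,0,0,-0.116,0.085],[0.003,-0.014,-0.008,0,0,-0.116,0.085],[0.003,-0.014,-0.008,0,0,-0.116,0.085],[0.003,-0.014,-0.008,-0.0933,-0.0696,0,0.085],[0.003,-0.014,-0.008,-0.0933,-0.0696,0,0.085],[0.003,-0.014,-0.008,-0.0933,-0.0696,0,0.085],[0.003,-0.014,-0.008,-0.0933,-0.0696,0,0.085]]]' 40; python3 -c "
from bench import r
o=r.get_obs();print(o['joints'].round(3))
from scipy.spatial.transform import Rotation as R
print(R.from_rotvec(o['orientation']).as_matrix().round(3))"
```

```text
clock: 1.57
tcp_pos: [0.3275, 0.491, 0.2407]
orientation: [1.214, 2.419, -0.287]
contact_force: [-0.0, -0.2, -1.3]
grip_width: 0.085
[-1.443  0.519  0.262  1.745  0.291  1.163 -0.71 ]
[[-0.532  0.801  0.272]
 [ 0.715  0.598 -0.362]
 [-0.453  0.002 -0.892]]
```

```bash
python3 -m handwheel '[[[0.003,-0.014,-0.009,-0.0933,-0.0696,0,0.085],[0.003,-0.014,-0.009,-0.0933,-0.0696,0,0.085],[0.003,-0.014,-0.009,-0.0933,-0.0696,0,0.085],[0.003,-0.014,-0.009,-0.0933,-0.0696,0,0.085],[0,-0.014,-0.009,-0.0933,-0.0696,0,0.085],[0,0,-0.009,0,0,0,0.085]]]' 40; python3 -c "
from bench import r
o=r.get_obs();print(o['joints'].round(3))
from scipy.spatial.transform import Rotation as R
print(R.from_rotvec(o['orientation']).as_matrix().round(3))"
```

```text
clock: 2.07
tcp_pos: [0.337, 0.4201, 0.1831]
orientation: [0.953, 1.913, -0.562]
contact_force: [-0.7, -1.0, -1.1]
grip_width: 0.085
[-1.613  0.759  0.382  1.831  0.567  1.336 -0.946]
[[-0.3    0.8    0.52 ]
 [ 0.392  0.6   -0.697]
 [-0.87  -0.005 -0.493]]
```

```bash
python3 - <<'E'
from h import *
o=r.get_obs(); im,d=r.grab_frame("wrist"); cv2.imwrite("pics/w1.png",im[:,:,::-1]); C=cal("wrist",o)
k=r.masks_of("tube_center","wrist"); print([(x["p"],x["at"]) for x in k])
P=pts(C,d,np.asarray(k[0]["pixels"])) 
ok=(P[:,2]>.03)&(P[:,2]<.115)&(np.hypot(P[:,0]-.418,P[:,1]-.313)<.04)
Q=P[ok]; print(len(Q),Q.min(0),Q.max(0))
from scipy.optimize import least_squares
print(least_squares(lambda p:np.hypot(Q[:,0]-p[0],Q[:,1]-p[1])-.022,[.418,.313],loss="soft_l1",f_scale=.001).x)
Z=P[np.hypot(P[:,0]-.418,P[:,1]-.313)<.03]; print(np.percentile(Z[:,2],[1,99]))
E
```

```text
[(0.97, [273.6, 172.2]), (0.47, [203.4, 259.8])]
7174 [0.39484931 0.30179058 0.03000522] [0.43285595 0.33811504 0.11497481]
[0.41783257 0.31439686]
[0.0049372 0.1226362]
```

View pics/w1.png

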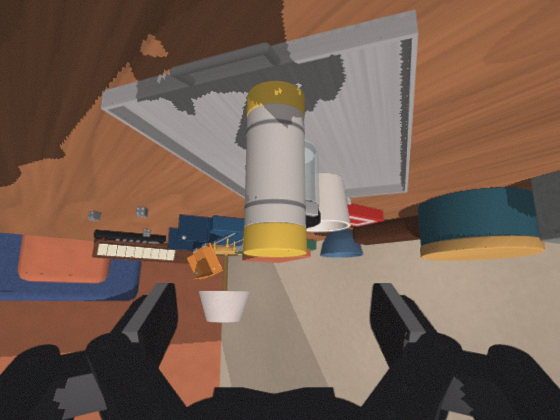

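```bash
python3 -m handwheel '[[[0,0,-0.012,0,0,0,0.085],[0,0,-0.012,0,0,0,0.085],[0,0,-0.012,0,0,0,0.085],[0.0105,-0.0138,-0.01,0,0,0,0.085],[0.0105,-0.0138,-0.01,0,0,0,0.085],[0.0105,-0.0138,-0.01,0,0,0,0.085],[0.0105,-0.0138,-0.01,0,0,0,0.085],[0.0105,-0.0138,-0.01,0,0,0,0.085],[0,0,0,0,0,0,0.085]]]' 40; python3 - <<'E'
from h import *
o=r.get_obs(); im,d=r.grab_frame("wrist"); cv2.imwrite("pics/w2.png",im[:,:,::-1])
print(Ro.from_rotvec(o['orientation']).as_matrix().round(3))
E
```

```text
clock: 2.92
tcp_pos: [0.3933, 0.348, 0.0989]
orientation: [0.965, 1.913, -0.561]
contact_force: [-0.1, -0.4, -0.6]
grip_width: 0.0847
[[-0.297  0.805  0.514]
 [ 0.399  0.594 -0.699]
 [-0.867 -0.002 -0.498]]
```

View pics/w2.png

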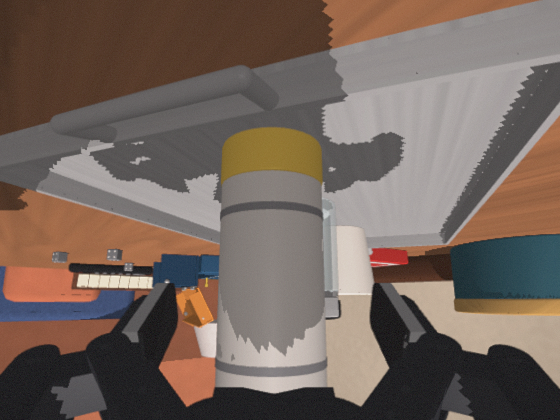

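```bash
python3 -m handwheel '[[[-0.004,0.0055,0,0,0,0,0.085],[0,0,0,0,0,0,0.04],[0,0,0,0,0,0,0.03],[0,0,0,0,0,0,0.03],[0,0,0,0,0,0,0.03],[0,0,0,0,0,0,0.03]]]' 40; python3 -m handwheel '[[[0,0,0,0,0,0,0.03],[0,0,0,0,0,0,0.03]]]'
```

```text
clock: 3.47
tcp_pos: [0.3874, 0.3581, 0.1002]
orientation: [0.961, 1.917, -0.554]
contact_force: [-1.5, 1.0, 2.2]
grip_width: 0.0426
clock: 3.63
tcp_pos: [0.3876, 0.3579, 0.1002]
orientation: [0.961, 1.916, -0.555]
contact_force: [-3.1, 1.5, 4.2]
grip_width: 0.0429
```

```bash
python3 -m handwheel '[[[0,0,0.004,0,0,0,0.03],[0,0,0.01,0,0,0,0.03],[0,0,0.015,0,0,0,0.03],[0,0,0.015,0,0,0,0.03],[0,0,0.015,0,0,0,0.03],[0,0,0,0,0,0,0.03]]]' 60; python3 - <<'E'
from h import *
o=r.get_obs(); im,d=r.grab_frame("wrist"); cv2.imwrite("pics/w3.png",im[:,:,::-1])
im,d=r.grab_frame("scene"); cv2.imwrite("pics/s3.png",im[:,:,::-1])
E
```

```text
clock: 4.13
tcp_pos: [0.3886, 0.3578, 0.1615]
orientation: [0.964, 1.916, -0.552]
contact_force: [0.0, -0.7, -0.3]
grip_width: 0.0424
```

View pics/w3.png

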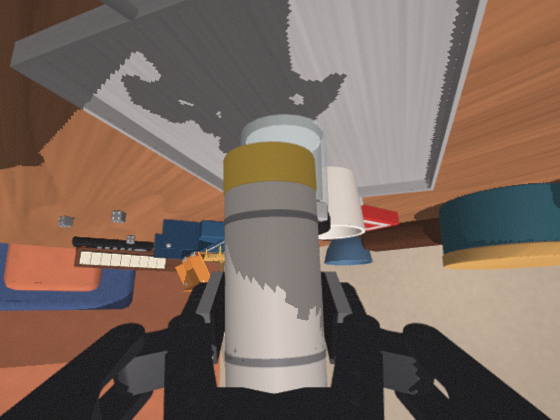

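View pics/s3.png

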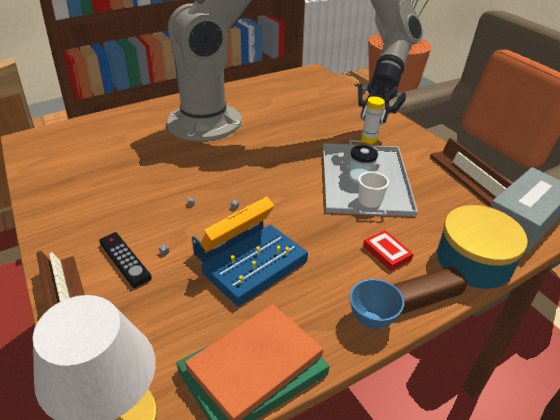

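```bash
python3 -m handwheel '[[[0,0,0.015,0.05,0.037,0,0.03],[0,0,0.02,0.0969,0.0722,0,0.03],[0,0,0.02,0.0969,0.0722,0,0.03],[0,0,0.02,0.0969,0.0722,0,0.03],[0.005,-0.02,0.015,0.0969,0.0722,0,0.03],[0.005,-0.03,0,0.0969,0.0722,0,0.03],[0.005,-0.03,0,0.0969,0.0722,0,0.03],[0.005,-0.03,0,0.0969,0.0722,0,0.03],[0.005,-0.03,0,0.0969,0.0722,0,0.03],[0.005,-0.03,0,0.0969,0.0722,0,0.03]]]' 60;python3 -m handwheel '[[[0.005,-0.03,0,0.0969,0.0722,0,0.03],[0.005,-0.03,0,0.0969,0.0722,0,0.03],[0.005,-0.03,0,0.0969,0.0722,0,0.03],[0.005,-0.03,0,0.047,0.035,0,0.03],[0.005,-0.03,0,0,0,-0.105,0.03],[0.005,-0.03,0,0,0,-0.105,0.03],[0.005,-0.03,0,0,0,-0.105,0.03],[0.005,-0.03,0,0,0,-0.105,0.03],[0.005,-0.03,0,0,0,0,0.03]]]' 60; python3 - <<'E'
from h import *
o=r.get_obs(); print(o["joints"].round(3)); print(Ro.from_rotvec(o['orientation']).as_matrix().round(3))
E
```

```text
clock: 5.07
tcp_pos: [0.4152, 0.1975, 0.2482]
orientation: [-1.387, -2.76, -0.032]
contact_force: [-0.4, -0.1, -1.7]
grip_width: 0.0422
clock: 5.82
tcp_pos: [0.4571, -0.0639, 0.2468]
orientation: [-1.738, -2.157, -0.368]
contact_force: [0.7, 0.3, -2.5]
grip_width: 0.042
[-0.195  0.336  0.496  2.046 -0.592  1.122  0.86 ]
[[-0.189  0.976 -0.103]
 [ 0.887  0.215  0.409]
 [ 0.422 -0.014 -0.907]]
```

```bash
python3 -m handwheel '[[[0.005,-0.028,-0.015,0,0,0,0.03],[0.005,-0.028,-0.015,0,0,0,0.03],[0.005,-0.028,-0.015,0,0,0,0.03],[0.005,-0.028,-0.015,0,0,0,0.03],[0.005,-0.028,-0.015,0,0,0,0.03],[0.003,-0.014,-0.01,0,0,0,0.03],[0,0,0,0,0,0,0.03]]]' 60; cat > tube.py <<'E'
import sys
from h import *
def run(cam,name,bay=(.5792,-.1723,.221)):
    o=r.get_obs(); im,d=r.grab_frame(cam); cv2.imwrite(f"pics/{name}.png",im[:,:,::-1]); C=cal(cam,o)
    k=r.masks_of("tube_center",cam)
    if not k: print("none"); return
    print(cam,k[0]["p"],k[0]["at"],o["clock"])
    m=cv2.erode(np.asarray(k[0]["pixels"]).astype(np.uint8),np.ones((3,3)))>0
    P=pts(C,d,m); med=np.median(P,0); P=P[np.linalg.norm(P-med,axis=1)<.09]
    from scipy.optimize import least_squares
    u,s,vt=np.linalg.svd(P-P.mean(0)); a=vt[0]
    cam_o=-C[2].T@C[3]; v=P.mean(0)-cam_o; v/=np.linalg.norm(v)
    def ax(p): 
        w=a+p[0]*vt[1]+p[1]*vt[2]; return w/np.linalg.norm(w)
    c0=P.mean(0)+v*.014
    def res(p):
        w=ax(p); q=P-(c0+p[2]*vt[1]+p[3]*vt[2]); return np.linalg.norm(q-np.outer(q@w,w),axis=1)-.022
    f=least_squares(res,[0,0,0,0],loss="soft_l1",f_scale=.002)
    w=ax(f.x); c=c0+f.x[2]*vt[1]+f.x[3]*vt[2]; t=(P-c)@w; lo,hi=np.percentile(t,[1,99]); c=c+w*(lo+hi)/2
    if w@[-np.sin(bay[2]),np.cos(bay[2]),0]<0: w=-w
    x=np.array([np.cos(bay[2]),np.sin(bay[2])]); y=np.array([-x[1],x[0]]); e=c[:2]-bay[:2]
    print("center",c.round(4),"axis",w.round(3),"len",(hi-lo).round(4),"rms",np.sqrt(np.mean(f.fun**2)).round(4),"n",len(P))
    print("bay x,y mm",(x@e*1000).round(1),(y@e*1000).round(1),"yaw err deg",np.degrees(np.arctan2(-(w[:2]@x),w[:2]@y)).round(2),"pitch deg",np.degrees(np.arcsin(w[2])).round(2))
    print(o["tcp_pos"].round(4),Ro.from_rotvec(o['orientation']).as_matrix().round(3).tolist())
if __name__=="__main__":
    for a in sys.argv[2:]: run(a,f"{sys.argv[1]}_{a}")
E
python3 tube.py t1 wrist top scene
```

```text
clock: 6.4
tcp_pos: [0.4851, -0.2192, 0.1596]
orientation: [-1.736, -2.159, -0.364]
contact_force: [-0.4, -0.1, -0.5]
grip_width: 0.0423bash:   831 Killed                     python3 tube.py t1 wrist top scene
```

```bash
sed -i 's/np.linalg.svd(P-P.mean(0))/np.linalg.svd(P-P.mean(0),full_matrices=False)/' tube.py; python3 tube.py t1 wrist top scene
```

```text
wrist 0.71 [270.8, 271.5] 6.5
center [ 0.4758 -0.175   0.103 ] axis [-0.255  0.964 -0.071] len 0.0949 rms 0.0006 n 22557
bay x,y mm -101.5 20.1 yaw err deg 2.16 pitch deg -4.07
[ 0.4857 -0.2157  0.1615] [[-0.195, 0.975, -0.106], [0.885, 0.222, 0.409], [0.423, -0.014, -0.906]]
top 0.7 [322.3, 239.2] 6.6
center [ 0.4752 -0.169   0.1039] axis [-0.253  0.965 -0.068] len 0.0857 rms 0.0014 n 600
bay x,y mm -100.7 26.0 yaw err deg 2.01 pitch deg -3.91
[ 0.4864 -0.2145  0.1627] [[-0.198, 0.975, -0.105], [0.884, 0.224, 0.409], [0.423, -0.012, -0.906]]
scene 0.74 [200.1, 190.3] 6.7
center [ 0.4809 -0.1887  0.1052] axis [-0.235  0.969 -0.083] len 0.1147 rms 0.0046 n 582
bay x,y mm -99.5 5.6 yaw err deg 0.97 pitch deg -4.74
[ 0.4867 -0.2145  0.1632] [[-0.199, 0.974, -0.104], [0.884, 0.224, 0.409], [0.422, -0.011, -0.907]]
```

```bash
python3 -c "
import cv2,numpy as np
a=cv2.imread('pics/t1_wrist.png');b=cv2.imread('pics/t1_scene.png')
cv2.imwrite('pics/t1.png',cv2.resize(np.hstack([a,b]),(800,300)))"
```

```text
(no output)
```

View pics/t1.png

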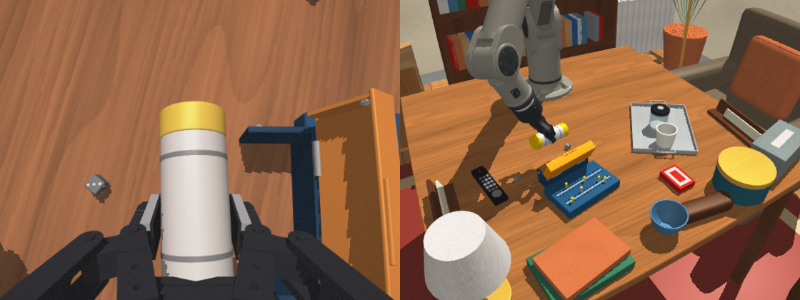

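```bash
python3 -m handwheel '[[[0.0012,-0.0056,-0.012,0.0345,0.0078,-0.017,0.03],[0.0012,-0.0056,-0.012,0.0345,0.0078,-0.017,0.03],[0,0,-0.012,0,0,0,0.03],[0,0,-0.012,0,0,0,0.03],[0,0,0,0,0,0,0.03],[0,0,0,0,0,0,0.03]]]' 60; python3 tube.py t2 wrist top
```

```text
clock: 7.3
tcp_pos: [0.4887, -0.2259, 0.1143]
orientation: [-1.726, -2.088, -0.432]
contact_force: [-0.0, -0.1, -0.7]
grip_width: 0.0426
wrist 0.63 [271.9, 273.3] 7.3
center [ 0.4793 -0.181   0.0588] axis [-0.224  0.974 -0.001] len 0.0953 rms 0.0005 n 22732
bay x,y mm -99.4 13.4 yaw err deg 0.31 pitch deg -0.04
[ 0.4887 -0.2259  0.1143] [[-0.161, 0.981, -0.105], [0.859, 0.192, 0.474], [0.485, -0.014, -0.874]]
top 0.67 [323.7, 238.5] 7.4
center [ 0.479  -0.1776  0.0598] axis [-0.226  0.974  0.002] len 0.0888 rms 0.0015 n 525
bay x,y mm -98.9 16.8 yaw err deg 0.41 pitch deg 0.12
[ 0.4893 -0.2265  0.1153] [[-0.162, 0.981, -0.103], [0.86, 0.191, 0.473], [0.484, -0.012, -0.875]]
```

```bash
python3 -m handwheel '[[[0,0,-0.01,0,0,0,0.03],[0,0,-0.01,0,0,0,0.03],[0,0,-0.008,0,0,0,0.03],[0,0,-0.004,0,0,0,0.03],[0,0,0,0,0,0,0.03],[0,0,0,0,0,0,0.03]]]' 60; python3 -m handwheel '[[[0,0,-0.001,0,0,0,0.03],[0,0,0,0,0,0,0.03]]]'; python3 tube.py t3 wrist
```

```text
clock: 8.0
tcp_pos: [0.4887, -0.2269, 0.0823]
orientation: [-1.728, -2.088, -0.432]
contact_force: [-0.7, 0.4, -1.5]
grip_width: 0.0425
clock: 8.17
tcp_pos: [0.4891, -0.2271, 0.0819]
orientation: [-1.728, -2.089, -0.433]
contact_force: [0.1, 0.0, -1.9]
grip_width: 0.0422
wrist 0.61 [272.1, 272.1] 8.1667
center [ 0.4798 -0.1823  0.0264] axis [-0.223  0.975 -0.002] len 0.0953 rms 0.0006 n 22770
bay x,y mm -99.1 12.1 yaw err deg 0.24 pitch deg -0.12
[ 0.4891 -0.2271  0.0819] [[-0.161, 0.982, -0.103], [0.86, 0.19, 0.473], [0.484, -0.012, -0.875]]
```

```bash
python3 -m handwheel '[[[0,0,-0.002,0,0,0,0.03],[0,0,0,0,0,0,0.03]]]' 60; python3 -m handwheel '[[[0,0,-0.001,0,0,0,0.03],[0,0,0,0,0,0,0.03]]]';python3 -m handwheel '[[[0,0,-0.001,0,0,0,0.03],[0,0,0,0,0,0,0.03]]]'
```

```text
clock: 8.43
tcp_pos: [0.489, -0.2269, 0.0797]
orientation: [-1.728, -2.089, -0.433]
contact_force: [0.3, -1.0, -2.0]
grip_width: 0.0425
clock: 8.6
tcp_pos: [0.4889, -0.2269, 0.0787]
orientation: [-1.728, -2.089, -0.433]
contact_force: [-0.0, -0.8, -2.0]
grip_width: 0.042
clock: 8.77
tcp_pos: [0.489, -0.2269, 0.0777]
orientation: [-1.728, -2.089, -0.433]
contact_force: [0.1, 0.5, -1.2]
grip_width: 0.0426
```

```bash
python3 -m handwheel '[[[0,0,-0.001,0,0,0,0.03],[0,0,0,0,0,0,0.03]]]';python3 -m handwheel '[[[0,0,-0.001,0,0,0,0.03],[0,0,0,0,0,0,0.03]]]'
```

```text
clock: 8.93
tcp_pos: [0.489, -0.227, 0.0768]
orientation: [-1.728, -2.089, -0.433]
contact_force: [0.1, -0.0, 0.3]
grip_width: 0.0423
clock: 9.1
tcp_pos: [0.489, -0.2271, 0.0767]
orientation: [-1.728, -2.088, -0.434]
contact_force: [-1.3, -1.7, 7.0]
grip_width: 0.0424
```

```bash
python3 -m handwheel '[[[0,0,0.0005,0,0,0,0.046],[0,0,0,0,0,0,0.05],[0,0,0,0,0,0,0.06],[0,0,0,0,0,0,0.068],[0,0,0,0,0,0,0.068],[0,0,0,0,0,0,0.068]]]' 40; python3 tube.py t4 wrist
```

```text
clock: 9.6
tcp_pos: [0.4889, -0.2268, 0.0762]
orientation: [-1.728, -2.089, -0.433]
contact_force: [-0.2, -0.7, -0.5]
grip_width: 0.068
wrist 0.89 [271.6, 271.8] 9.6
center [ 0.4798 -0.182   0.0213] axis [-0.228  0.974  0.005] len 0.0942 rms 0.0005 n 22738
bay x,y mm -99.1 12.3 yaw err deg 0.49 pitch deg 0.27
[ 0.4889 -0.2268  0.0762] [[-0.161, 0.982, -0.103], [0.86, 0.19, 0.474], [0.485, -0.013, -0.875]]
```

View pics/t4_wrist.png

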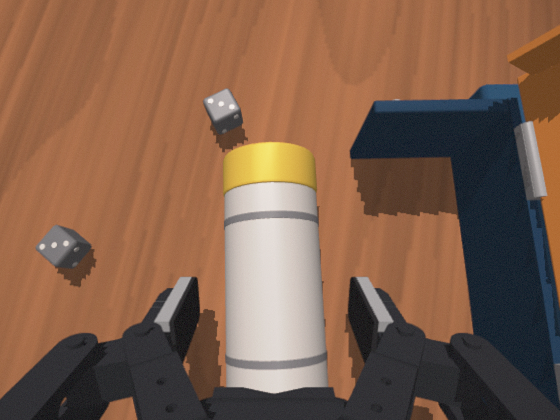

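```bash
python3 -m handwheel '[[[0.0025,-0.0114,0.021,0,0,0,0.068],[0.0025,-0.0114,0.021,0,0,0,0.068],[0.0025,-0.0114,0.021,0,0,0,0.04],[0.0025,-0.0114,0.021,-0.0986,-0.0221,0,0],[0.0025,0,0.01,-0.0986,-0.0221,0,0],[0,0,0,-0.0986,-0.0221,0,0],[0,0,0,-0.0986,-0.0221,0,0],[0,0,0,-0.0986,-0.0221,0,0],[0,0,0,0,0,0,0],[0,0,0,0,0,0,0]]]' 40; python3 tube.py t5 top scene; python3 - <<'E'
from h import *
o=r.get_obs();print(o["joints"].round(3))
b=(.5792,-.1723,.221); c,s=np.cos(b[2]),np.sin(b[2])
for cam in("top","scene"):
    d=np.load(f"pics/{cam}0.npz")["d"]; m=np.load(f"pics/m_{cam}_lid.npz")["m"]
    if cam=="scene": 
        m=np.ones_like(m)
    P=pts(cal(cam),d,m); e=P[:,:2]-b[:2]; X=np.c_[e@[c,s],e@[-s,c],P[:,2]]*1000
    X=X[(abs(X[:,1])<75)&(X[:,2]>56)&(X[:,2]<130)&(abs(X[:,0])<80)]
    for z in range(56,125,8):
        q=X[(X[:,2]>=z)&(X[:,2]<z+8)]
        if len(q)>3: print(cam,z,len(q),np.percentile(q[:,0],[2,50,98]).round(1))
E
```

```text
clock: 10.53
tcp_pos: [0.5016, -0.2709, 0.1703]
orientation: [-1.998, -2.423, -0.007]
contact_force: [0.6, -0.2, -0.5]
grip_width: -0.0003
top 0.89 [327.8, 235.5] 10.5333
center [ 0.4818 -0.1913  0.0215] axis [-0.219  0.976 -0.002] len 0.1133 rms 0.0017 n 640
bay x,y mm -99.2 2.8 yaw err deg -0.0 pitch deg -0.09
[ 0.5016 -0.2709  0.1703] [[-0.191, 0.982, 0.002], [0.982, 0.19, 0.004], [0.004, 0.003, -1.0]]
scene 0.82 [202.3, 223.8] 10.6333
center [ 0.4834 -0.1975  0.0219] axis [-0.219  0.976  0.004] len 0.1125 rms 0.0041 n 589
bay x,y mm -99.0 -3.5 yaw err deg -0.04 pitch deg 0.21
[ 0.5015 -0.2731  0.1704] [[-0.187, 0.982, 0.002], [0.982, 0.187, 0.003], [0.003, 0.003, -1.0]]
[-0.11   0.559  0.672  1.955 -0.487  0.792  1.026]
top 56 115 [2.3 6.2 9.8]
top 64 66 [ 7.3  9.6 11.2]
top 96 10 [27.9 30.1 32.1]
top 104 309 [16.6 24.9 31.4]
top 112 264 [ 8.4 13.4 22.2]
scene 56 62 [ 7.   9.7 11.6]
scene 64 71 [11.4 13.6 16.2]
scene 72 71 [15.5 18.  20.4]
scene 80 75 [19.7 21.9 24.5]
scene 88 73 [24.3 26.3 28.6]
scene 96 102 [28.2 30.6 33.4]
scene 104 502 [16.2 26.  33.4]
scene 112 341 [ 8.7 14.8 22.5]
```

```bash
python3 -m handwheel '[[[-0.009,0.026,-0.01,0,0,0.03,0],[-0.009,0.026,-0.012,0,0,0,0],[-0.009,0.025,-0.012,0,0,0,0],[0,0,-0.01,0,0,0,0],[0,0,0,0,0,0,0],[0,0,0,0,0,0,0]]]' 40; python3 - <<'E'
from h import *
o=r.get_obs(); b=(.5792,-.1723,.221); c,s=np.cos(b[2]),np.sin(b[2]); e=o["tcp_pos"][:2]-b[:2]; print(e@[c,s],e@[-s,c],o["tcp_pos"],o["contact_force"])
im,d=r.grab_frame("wrist"); cv2.imwrite("pics/w6.png",im[:,:,::-1])
E
```

```text
clock: 11.23
tcp_pos: [0.4746, -0.1968, 0.1262]
orientation: [1.966, 2.449, 0.004]
contact_force: [0.4, -0.1, -0.1]
grip_width: 0.0002
-0.10746439432393488 -0.0010133007832586526 [ 0.4745714  -0.19684543  0.12623369] [ 0.42693848 -0.14800776 -0.10657486]
```

View pics/w6.png

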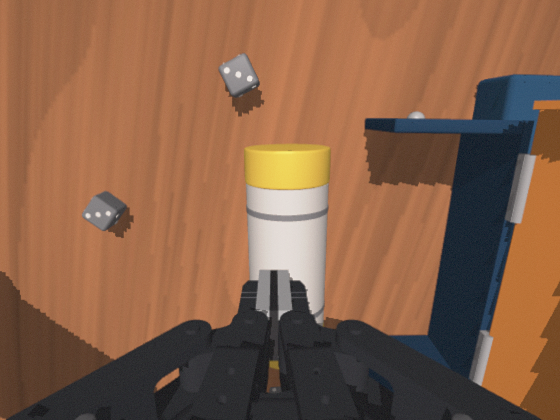

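```bash
python3 -m handwheel '[[[0,0,0.004,0,0,0.121,0],[0,0,0.004,0,0,0.121,0],[0,0,0,0,0,0.121,0],[0,0,0,0,0,0.121,0],[0,0,0,0,0,0.121,0],[0,0,0,0,0,0.121,0],[0,0,0,0,0,0.121,0],[0,0,0,0,0,0.121,0],[0,0,0,0,0,0.121,0],[0,0,0,0,0,0.121,0]]]' 40;  python3 -m handwheel '[[[0,0,0,0,0,0.121,0],[0,0,0,0,0,0.121,0],[0,0,0,0,0,0.121,0],[0,0,0,0,0,0,0],[0,0,0,0,0,0,0]]]' 40; cat > st.py <<'E'
from h import *
o=r.get_obs(); b=(.5792,-.1723,.221); c,s=np.cos(b[2]),np.sin(b[2]); e=o["tcp_pos"][:2]-b[:2]
R=Ro.from_rotvec(o['orientation']).as_matrix(); B=np.array([[c,s,0],[-s,c,0],[0,0,1]])
print("bay tcp mm",(1000*np.r_[e@[c,s],e@[-s,c],o["tcp_pos"][2]]).round(1),"tip",(1000*(B@(np.r_[e,o["tcp_pos"][2]]+.073*R[:,2]))).round(1),"F",(B@o["contact_force"]).round(1),"t",o["clock"])
print("axes in bay",(B@R).round(3).tolist(),"q",o["joints"].round(2))
E
python3 st.py; python3 tube.py t6 wrist
```

```text
clock: 12.12
tcp_pos: [0.4751, -0.1976, 0.1352]
orientation: [0.217, 3.133, 0.003]
contact_force: [0.2, 0.4, -1.1]
grip_width: 0.0001
clock: 12.53
tcp_pos: [0.4748, -0.1972, 0.1349]
orientation: [-0.338, 3.123, 0.004]
contact_force: [0.4, -0.6, -0.2]
grip_width: 0.0
bay tcp mm [-107.3   -1.4  134.9] tip [-107.2   -1.2   61.9] F [ 0.3 -0.7 -0.2] t 12.5333
axes in bay [[-1.0, 0.006, 0.0], [0.006, 1.0, 0.002], [-0.0, 0.002, -1.0]] q [ 0.1   0.46  0.21  2.08 -0.16  0.62  2.21]
wrist 0.93 [281.8, 264.5] 12.5333
center [ 0.4824 -0.1925  0.0215] axis [-0.228  0.974  0.001] len 0.1155 rms 0.0006 n 13726
bay x,y mm -98.9 1.5 yaw err deg 0.5 pitch deg 0.03
[ 0.4748 -0.1972  0.1349] [[-0.977, -0.214, -0.0], [-0.214, 0.977, 0.002], [-0.0, 0.002, -1.0]]
```

View pics/t6_wrist.png

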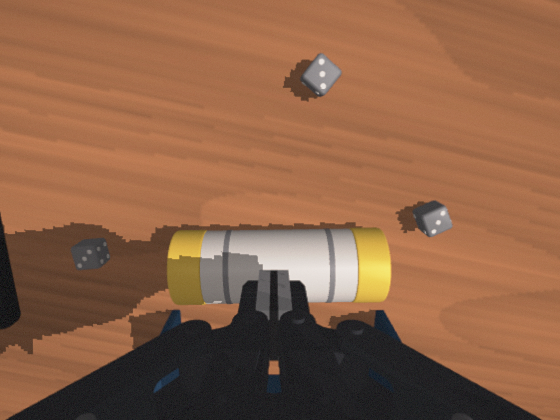

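```bash
python3 -m handwheel '[[[-0.0005,0.0025,-0.008,0,0,0,0],[0,0,-0.007,0,0,0,0],[0,0,-0.001,0,0,0,0],[0,0,0,0,0,0,0]]]' 40;  python3 -m handwheel '[[[0,0,-0.001,0,0,0,0],[0,0,0,0,0,0,0]]]' 40; python3 -m handwheel '[[[0,0,-0.001,0,0,0,0],[0,0,0,0,0,0,0]]]'
```

```text
clock: 12.97
tcp_pos: [0.4734, -0.1926, 0.1173]
orientation: [0.347, -3.119, -0.006]
contact_force: [0.6, 0.3, 0.2]
grip_width: 0.0001
clock: 13.13
tcp_pos: [0.474, -0.193, 0.1171]
orientation: [0.347, -3.121, -0.005]
contact_force: [0.2, -0.2, -0.5]
grip_width: -0.0003
clock: 13.3
tcp_pos: [0.4745, -0.1931, 0.1167]
orientation: [0.347, -3.122, -0.004]
contact_force: [-1.3, 0.4, 1.9]
grip_width: 0.0003
```

```bash
python3 -m handwheel '[[[0,0,-0.001,0,0,0,0],[0.003,0.0007,0,0,0,0,0],[0.006,0.0013,0,0,0,0,0],[0.006,0.0013,0,0,0,0,0],[0.006,0.0013,0,0,0,0,0],[0.006,0.0013,0,0,0,0,0],[0.002,0.0005,0,0,0,0,0],[0,0,0,0,0,0,0]]]' 40; python3 st.py; python3 tube.py t7 wrist
```

```text
clock: 13.97
tcp_pos: [0.5049, -0.186, 0.1164]
orientation: [-0.348, 3.12, 0.005]
contact_force: [0.3, 2.0, 10.0]
grip_width: -0.0001
bay tcp mm [-75.5   2.9 116.4] tip [-75.4   3.1  43.4] F [ 0.7  1.9 10. ] t 13.9667
axes in bay [[-1.0, -0.001, 0.002], [-0.001, 1.0, 0.003], [-0.002, 0.003, -1.0]] q [ 0.08  0.52  0.2   2.04 -0.18  0.6   2.2 ]
none
```

View pics/t7_wrist.png

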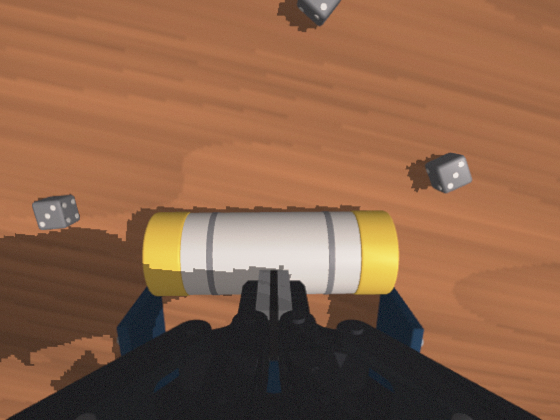

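```bash
python3 -m handwheel '[[[0,0,0.006,0,0,0,0],[-0.008,-0.0018,0.004,0,0,0,0],[-0.008,-0.0018,0,0,0,0,0],[0,0,0,0,0,0,0]]]' 40; python3 st.py; python3 tube.py t8 wrist top|grep -v axes
```

```text
clock: 14.4
tcp_pos: [0.4844, -0.1911, 0.1253]
orientation: [0.344, -3.12, -0.005]
contact_force: [-0.8, 0.0, 0.3]
grip_width: 0.0001
bay tcp mm [-96.6   2.4 125.3] tip [-96.8   2.7  52.3] F [-0.7  0.2  0.3] t 14.4
axes in bay [[-1.0, 0.002, -0.003], [0.002, 1.0, 0.003], [0.003, 0.003, -1.0]] q [ 0.09  0.49  0.21  2.07 -0.17  0.61  2.21]
wrist 0.57 [266.5, 269.2] 14.4
center [ 0.4969 -0.189   0.0215] axis [-0.229  0.973  0.   ] len 0.1157 rms 0.0006 n 14004
bay x,y mm -83.9 1.7 yaw err deg 0.56 pitch deg 0.02
[ 0.4844 -0.1911  0.1253] [[-0.976, -0.218, -0.003], [-0.218, 0.976, 0.003], [0.003, 0.003, -1.0]]
top 0.47 [311.9, 230.0] 14.5
center [ 0.4879 -0.1534  0.0223] axis [-0.181  0.983 -0.041] len 0.0456 rms 0.0015 n 124
bay x,y mm -84.9 38.4 yaw err deg -2.2 pitch deg -2.36
[ 0.4861 -0.1906  0.1252] [[-0.976, -0.218, -0.002], [-0.218, 0.976, 0.003], [0.001, 0.003, -1.0]]
```

```bash
python3 -m handwheel '[[[0,0,-0.006,0,0,0,0],[0,0,-0.004,0,0,0,0],[0,0,0,0,0,0,0],[0.003,0.0007,0,0,0,0,0],[0.006,0.0013,0,0,0,0,0],[0.006,0.0013,0,0,0,0,0],[0.006,0.0013,0,0,0,0,0],[0.006,0.0013,0,0,0,0,0],[0.004,0.001,0,0,0,0,0],[0,0,0,0,0,0,0]]]' 40; python3 st.py; python3 -m handwheel '[[[0,0,0.006,0,0,0,0],[-0.008,-0.0018,0.004,0,0,0,0],[-0.008,-0.0018,0,0,0,0,0],[0,0,0,0,0,0,0],[0,0,0,0,0,0,0]]]' 40; python3 st.py; python3 tube.py t9 wrist |grep -v axes
```

```text
clock: 15.43
tcp_pos: [0.5208, -0.1825, 0.1163]
orientation: [-0.349, 3.119, 0.005]
contact_force: [0.5, 2.7, 14.0]
grip_width: 0.0
bay tcp mm [-59.2   2.9 116.3] tip [-59.    3.1  43.3] F [ 1.1  2.5 14. ] t 15.4333
axes in bay [[-1.0, -0.002, 0.003], [-0.002, 1.0, 0.003], [-0.003, 0.003, -1.0]] q [ 0.07  0.54  0.2   2.   -0.18  0.62  2.18]
clock: 15.85
tcp_pos: [0.5006, -0.1873, 0.125]
orientation: [0.345, -3.12, -0.005]
contact_force: [-0.7, -0.7, 0.5]
grip_width: -0.0004
bay tcp mm [-80.    2.5 125. ] tip [-80.1   2.8  52. ] F [-0.8 -0.6  0.5] t 15.85
axes in bay [[-1.0, 0.001, -0.002], [0.001, 1.0, 0.004], [0.002, 0.004, -1.0]] q [ 0.08  0.5   0.2   2.04 -0.17  0.62  2.19]
wrist 0.81 [268.2, 270.5] 15.85
center [ 0.5124 -0.1854  0.0215] axis [-0.229  0.973  0.001] len 0.115 rms 0.0006 n 13820
bay x,y mm -68.1 1.9 yaw err deg 0.56 pitch deg 0.03
[ 0.5006 -0.1873  0.125 ] [[-0.976, -0.218, -0.003], [-0.218, 0.976, 0.003], [0.002, 0.004, -1.0]]
```

```bash
python3 -m handwheel '[[[0,0,-0.006,0,0,0,0],[0,0,-0.004,0,0,0,0],[0,0,0,0,0,0,0],[0.003,0.0007,0,0,0,0,0],[0.006,0.0013,0,0,0,0,0],[0.006,0.0013,0,0,0,0,0],[0.006,0.0013,0,0,0,0,0],[0.006,0.0013,0,0,0,0,0],[0.004,0.001,0,0,0,0,0],[0,0,0,0,0,0,0]]]' 40; python3 st.py; python3 -m handwheel '[[[0,0,0.006,0,0,0,0],[-0.008,-0.0018,0.004,0,0,0,0],[-0.008,-0.0018,0,0,0,0,0],[0,0,0,0,0,0,0],[0,0,0,0,0,0,0]]]' 40; python3 st.py; python3 tube.py t10 wrist |grep -v axes
```

```text
clock: 16.78
tcp_pos: [0.5357, -0.1792, 0.1164]
orientation: [-0.349, 3.119, 0.005]
contact_force: [0.9, 2.2, 13.7]
grip_width: -0.0
bay tcp mm [-43.9   2.8 116.4] tip [-43.7   3.   43.4] F [ 1.3  2.  13.7] t 16.7833
axes in bay [[-1.0, -0.002, 0.003], [-0.002, 1.0, 0.003], [-0.003, 0.003, -1.0]] q [ 0.06  0.55  0.2   1.97 -0.18  0.63  2.17]
clock: 17.2
tcp_pos: [0.5156, -0.1841, 0.1249]
orientation: [0.345, -3.12, -0.005]
contact_force: [0.2, 0.3, -1.1]
grip_width: -0.0005
bay tcp mm [-64.6   2.4 124.9] tip [-64.8   2.7  51.9] F [ 0.2  0.2 -1.1] t 17.2
axes in bay [[-1.0, 0.001, -0.002], [0.001, 1.0, 0.004], [0.002, 0.004, -1.0]] q [ 0.07  0.52  0.21  2.01 -0.17  0.64  2.18]
wrist 0.61 [267.1, 269.5] 17.2
center [ 0.5279 -0.1818  0.0215] axis [-0.228  0.974  0.001] len 0.1153 rms 0.0006 n 13901
bay x,y mm -52.2 2.0 yaw err deg 0.54 pitch deg 0.04
[ 0.5156 -0.1841  0.1249] [[-0.976, -0.218, -0.003], [-0.218, 0.976, 0.003], [0.002, 0.004, -1.0]]
```

View pics/t10_wrist.png

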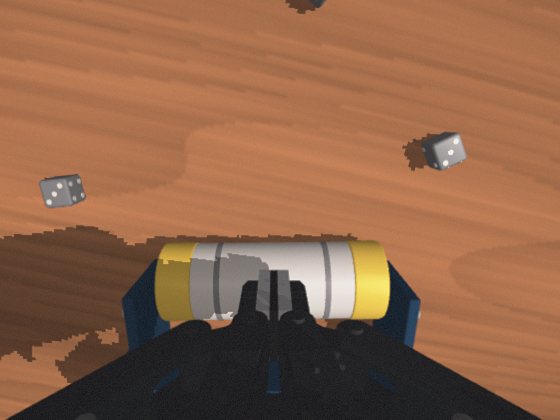

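```bash
python3 -m handwheel '[[[0,0,-0.006,0,0,0,0],[0,0,-0.004,0,0,0,0],[0,0,0,0,0,0,0],[0.003,0.0007,0,0,0,0,0],[0.006,0.0013,0,0,0,0,0],[0.006,0.0013,0,0,0,0,0],[0.006,0.0013,0,0,0,0,0],[0.002,0.0005,0,0,0,0,0],[0,0,0,0,0,0,0]]]' 40; python3 st.py; python3 -m handwheel '[[[0,0,0.006,0,0,0,0],[-0.008,-0.0018,0.008,0,0,0,0],[-0.012,-0.0026,0.008,-0.026,0.117,0,0],[-0.012,-0.0026,0,-0.026,0.117,0,0],[0,0,0,-0.006,0.026,0,0],[0,0,0,0,0,0,0]]]' 40; python3 st.py; python3 tube.py t11 wrist |grep -v axes
```

```text
clock: 18.05
tcp_pos: [0.5425, -0.1778, 0.1165]
orientation: [-0.349, 3.119, 0.005]
contact_force: [-0.0, 2.5, 13.3]
grip_width: 0.0001
bay tcp mm [-37.    2.7 116.5] tip [-36.8   2.9  43.5] F [ 0.5  2.5 13.3] t 18.05
axes in bay [[-1.0, -0.002, 0.003], [-0.002, 1.0, 0.003], [-0.003, 0.003, -1.0]] q [ 0.06  0.56  0.2   1.96 -0.18  0.64  2.17]
clock: 18.55
tcp_pos: [0.5081, -0.185, 0.1369]
orientation: [0.319, -2.856, 0.038]
contact_force: [0.8, -0.2, -0.6]
grip_width: 0.0003
bay tcp mm [-72.2   3.2 136.9] tip [-91.6   3.4  66.6] F [ 0.7 -0.3 -0.6] t 18.55
axes in bay [[-0.964, -0.001, -0.266], [-0.002, 1.0, 0.003], [0.266, 0.004, -0.964]] q [-0.04  0.59  0.3   1.89 -0.06  0.93  2.07]
wrist 0.57 [270.6, 362.3] 18.55
center [ 0.5396 -0.1793  0.0214] axis [-0.229  0.973 -0.001] len 0.1169 rms 0.0005 n 1124
bay x,y mm -40.2 1.9 yaw err deg 0.56 pitch deg -0.03
[ 0.5081 -0.185   0.1369] [[-0.94, -0.22, -0.26], [-0.213, 0.975, -0.055], [0.266, 0.004, -0.964]]
```

```bash
python3 -m handwheel '[[[0,0,0,0.0237,-0.1055,0,0],[0,0,0,0.0237,-0.1055,0,0],[0,0,0,0.0237,-0.1055,0,0],[0,0,0,0.0237,-0.1055,0,0],[0,0,0,0.0237,-0.1055,0,0],[0,0,0,0,0,0,0],[0,0,0,0,0,0,0]]]' 40; python3 st.py;python3 tube.py t12 wrist |grep -v axes
```

```text
clock: 19.23
tcp_pos: [0.5059, -0.1873, 0.1374]
orientation: [-0.311, 2.855, 0.049]
contact_force: [-0.0, -0.2, 0.2]
grip_width: 0.0002
bay tcp mm [-74.8   1.4 137.4] tip [-55.3   1.7  67.1] F [-0.1 -0.2  0.2] t 19.2333
axes in bay [[-0.963, 0.004, 0.268], [0.005, 1.0, 0.003], [-0.268, 0.005, -0.963]] q [ 0.31  0.43 -0.    2.14 -0.39  0.36  2.44]
wrist 0.59 [270.4, 247.4] 19.2333
center [ 0.5394 -0.1792  0.0215] axis [-0.228  0.974  0.   ] len 0.1157 rms 0.0006 n 13922
bay x,y mm -40.3 2.0 yaw err deg 0.53 pitch deg 0.02
[ 0.5059 -0.1873  0.1374] [[-0.941, -0.216, 0.26], [-0.207, 0.976, 0.062], [-0.268, 0.005, -0.963]]
```

View pics/t12_wrist.png

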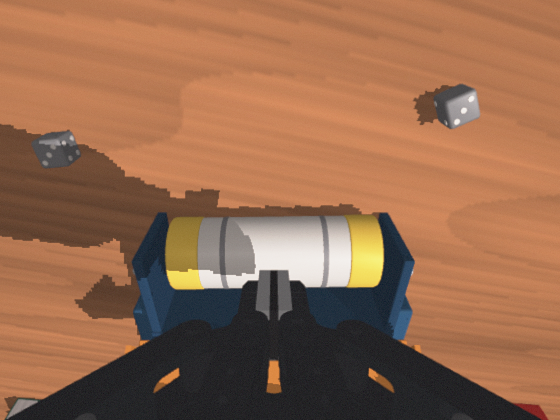

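```bash
python3 -m handwheel '[[[0.001,0,-0.01,0,0,0,0],[0,0,-0.01,0,0,0,0],[0,0,-0.004,0,0,0,0],[0,0,0,0,0,0,0]]]' 40; python3 st.py; python3 -m handwheel '[[[0,0,-0.002,0,0,0,0],[0,0,0,0,0,0,0]]]' ; python3 st.py
```

```text
clock: 19.67
tcp_pos: [0.5098, -0.1841, 0.1123]
orientation: [-0.321, 2.853, 0.05]
contact_force: [0.7, 0.9, -0.2]
grip_width: -0.0001
bay tcp mm [-70.3   3.7 112.3] tip [-50.7   4.1  42. ] F [ 0.9  0.7 -0.2] t 19.6667
axes in bay [[-0.963, -0.004, 0.269], [-0.003, 1.0, 0.005], [-0.269, 0.004, -0.963]] q [ 0.32  0.48 -0.03  2.15 -0.41  0.31  2.47]
clock: 19.83
tcp_pos: [0.5108, -0.184, 0.112]
orientation: [-0.321, 2.85, 0.05]
contact_force: [-3.0, 3.2, 13.8]
grip_width: -0.0001
bay tcp mm [-69.3   3.5 112. ] tip [-49.5   3.9  41.7] F [-2.3  3.8 13.8] t 19.8333
axes in bay [[-0.962, -0.004, 0.272], [-0.003, 1.0, 0.004], [-0.272, 0.004, -0.962]] q [ 0.33  0.48 -0.04  2.14 -0.42  0.3   2.47]
```

```bash
python3 -m handwheel '[[[0.003,0.0007,0.0004,0,0,0,0],[0.005,0.0011,0.0007,0,0,0,0],[0.005,0.0011,0.0007,0,0,0,0],[0,0,0,0,0,0,0]]]' 40; python3 st.py; python3 -m handwheel '[[[0.005,0.0011,0.0007,0,0,0,0],[0.005,0.0011,0.0007,0,0,0,0],[0,0,0,0,0,0,0]]]' ; python3 st.py; python3 tube.py t13 wrist |grep -v axes
```

```text
clock: 20.17
tcp_pos: [0.5244, -0.1808, 0.1139]
orientation: [-0.322, 2.849, 0.049]
contact_force: [-2.4, 2.8, 14.4]
grip_width: 0.0001
bay tcp mm [-55.4   3.7 113.9] tip [-35.5   4.   43.6] F [-1.8  3.3 14.4] t 20.1667
axes in bay [[-0.962, -0.005, 0.272], [-0.003, 1.0, 0.004], [-0.272, 0.003, -0.962]] q [ 0.3   0.49 -0.02  2.12 -0.41  0.32  2.45]
clock: 20.42
tcp_pos: [0.5343, -0.1786, 0.1152]
orientation: [-0.322, 2.85, 0.05]
contact_force: [-2.1, 2.2, 12.0]
grip_width: 0.0002
bay tcp mm [-45.2   3.7 115.2] tip [-25.3   4.1  44.9] F [-1.6  2.6 12. ] t 20.4167
axes in bay [[-0.962, -0.005, 0.272], [-0.003, 1.0, 0.004], [-0.272, 0.003, -0.962]] q [ 0.28  0.49 -0.01  2.1  -0.41  0.33  2.44]
wrist 0.93 [266.3, 251.6] 20.4167
center [ 0.5523 -0.1761  0.0215] axis [-0.228  0.974  0.001] len 0.1151 rms 0.0006 n 18764
bay x,y mm -27.1 2.2 yaw err deg 0.52 pitch deg 0.05
[ 0.5343 -0.1786  0.1152] [[-0.938, -0.224, 0.264], [-0.214, 0.975, 0.064], [-0.272, 0.003, -0.962]]
```

```bash
python3 -m handwheel '[[[0,0,0.008,0,0,0,0],[-0.007,-0.0016,0.004,0,0,0,0],[-0.0075,-0.0016,0,0,0,0,0],[0,0,-0.007,0,0,0,0],[0,0,-0.004,0,0,0,0],[0,0,-0.003,0,0,0,0],[0,0,0,0,0,0,0]]]' 40; python3 st.py;  python3 tube.py t14 wrist |grep -v axes
```

```text
clock: 21.1
tcp_pos: [0.5169, -0.1835, 0.1112]
orientation: [-0.317, 2.854, 0.05]
contact_force: [-0.3, 0.1, 0.2]
grip_width: 0.0001
bay tcp mm [-63.3   2.7 111.2] tip [-43.7   3.1  40.9] F [-0.2  0.1  0.2] t 21.1
axes in bay [[-0.963, -0.001, 0.268], [0.0, 1.0, 0.005], [-0.268, 0.004, -0.963]] q [ 0.31  0.49 -0.03  2.13 -0.41  0.31  2.46]
wrist 0.58 [267.4, 270.1] 21.1
center [ 0.551  -0.1764  0.0216] axis [-0.228  0.974  0.001] len 0.1157 rms 0.0007 n 15543
bay x,y mm -28.4 2.1 yaw err deg 0.51 pitch deg 0.04
[ 0.5169 -0.1835  0.1112] [[-0.94, -0.22, 0.261], [-0.211, 0.975, 0.063], [-0.268, 0.004, -0.963]]
```

```bash
python3 -m handwheel '[[[0.0025,0.0006,0,0,0,0,0],[0,0,-0.001,0,0,0,0],[0,0,0,0,0,0,0]]]' 40; python3 st.py; python3 -m handwheel '[[[0,0,-0.001,0,0,0,0],[0,0,0,0,0,0,0]]]' 40; python3 st.py
```

```text
clock: 21.45
tcp_pos: [0.5208, -0.1829, 0.1119]
orientation: [-0.318, 2.851, 0.048]
contact_force: [-0.1, -0.6, 0.9]
grip_width: -0.0001
bay tcp mm [-59.3   2.4 111.9] tip [-39.5   2.6  41.7] F [-0.3 -0.5  0.9] t 21.45
axes in bay [[-0.963, -0.002, 0.271], [-0.001, 1.0, 0.003], [-0.271, 0.003, -0.962]] q [ 0.31  0.49 -0.02  2.13 -0.41  0.31  2.46]
clock: 21.62
tcp_pos: [0.5213, -0.1828, 0.1118]
orientation: [-0.318, 2.849, 0.048]
contact_force: [-1.4, 2.0, 9.1]
grip_width: -0.0001
bay tcp mm [-58.8   2.4 111.8] tip [-38.9   2.6  41.6] F [-1.   2.3  9.1] t 21.6167
axes in bay [[-0.962, -0.002, 0.273], [-0.001, 1.0, 0.003], [-0.273, 0.002, -0.962]] q [ 0.31  0.49 -0.03  2.13 -0.41  0.31  2.46]
```

```bash
python3 -m handwheel '[[[0.003,0.0007,0.0003,0,0,0,0],[0.004,0.0009,0.0005,0,0,0,0],[0.004,0.0009,0.0005,0,0,0,0],[0,0,0,0,0,0,0]]]' 40; python3 st.py; python3 -m handwheel '[[[0.002,0.0004,0.0002,0,0,0,0],[0,0,0,0,0,0,0]]]' ; python3 st.py;  python3 -m handwheel '[[[0.002,0.0004,0.0002,0,0,0,0],[0,0,0,0,0,0,0]]]' ; python3 st.py; python3 tube.py t15 wrist |grep -v axes
```

```text
clock: 21.95
tcp_pos: [0.5327, -0.1802, 0.1134]
orientation: [-0.319, 2.849, 0.048]
contact_force: [-2.1, 2.5, 12.4]
grip_width: -0.0
bay tcp mm [-47.1   2.5 113.4] tip [-27.2   2.7  43.1] F [-1.5  2.9 12.4] t 21.95
axes in bay [[-0.962, -0.002, 0.273], [-0.002, 1.0, 0.003], [-0.273, 0.002, -0.962]] q [ 0.29  0.5  -0.01  2.1  -0.41  0.32  2.44]
clock: 22.12
tcp_pos: [0.5335, -0.18, 0.1135]
orientation: [-0.318, 2.851, 0.049]
contact_force: [-6.3, 2.2, 14.9]
grip_width: -0.0002
bay tcp mm [-46.3   2.5 113.5] tip [-26.5   2.8  43.2] F [-5.7  3.6 14.9] t 22.1167
axes in bay [[-0.962, -0.002, 0.271], [-0.001, 1.0, 0.004], [-0.271, 0.003, -0.962]] q [ 0.28  0.5  -0.01  2.1  -0.41  0.33  2.44]
clock: 22.28
tcp_pos: [0.5341, -0.1799, 0.1135]
orientation: [-0.317, 2.853, 0.05]
contact_force: [-11.6, 1.3, 22.3]
grip_width: 0.0001
bay tcp mm [-45.7   2.5 113.5] tip [-26.    2.8  43.2] F [-11.    3.8  22.3] t 22.2833
axes in bay [[-0.963, -0.001, 0.269], [0.0, 1.0, 0.004], [-0.269, 0.004, -0.963]] q [ 0.28  0.5  -0.01  2.1  -0.41  0.33  2.44]
wrist 0.67 [268.6, 261.0] 22.2833
center [ 0.5577 -0.1748  0.0215] axis [-0.213  0.977  0.001] len 0.115 rms 0.0006 n 17452
bay x,y mm -21.5 2.3 yaw err deg -0.37 pitch deg 0.05
[ 0.5341 -0.1799  0.1135] [[-0.94, -0.22, 0.262], [-0.211, 0.975, 0.063], [-0.269, 0.004, -0.963]]
```

```bash
python3 -m handwheel '[[[-0.0005,-0.0001,0.002,0,0,0,0],[-0.001,-0.0002,0.004,0,0,0,0],[-0.005,-0.001,0.015,0,0,0,0],[-0.005,-0.001,0.02,0,0,0,0],[0,0,0,0,0,0,0]]]' 40; python3 tube.py t16 wrist |grep -v axes; python3 st.py
```

```text
clock: 22.8
tcp_pos: [0.5242, -0.1829, 0.156]
orientation: [-0.317, 2.849, 0.046]
contact_force: [1.1, -0.0, -0.2]
grip_width: 0.0003
wrist 0.89 [271.4, 231.7] 22.8
center [ 0.5573 -0.1748  0.0214] axis [-0.213  0.977  0.001] len 0.1153 rms 0.0006 n 12473
bay x,y mm -21.9 2.4 yaw err deg -0.39 pitch deg 0.05
[ 0.5242 -0.1829  0.156 ] [[-0.938, -0.22, 0.266], [-0.211, 0.976, 0.061], [-0.273, 0.001, -0.962]]
bay tcp mm [-56.1   2.5 153.9] tip [-36.3   2.7  83.6] F [-0.4 -0.2 -0.4] t 22.9
axes in bay [[-0.962, -0.001, 0.271], [-0.001, 1.0, 0.003], [-0.271, 0.002, -0.962]] q [ 0.26  0.42  0.03  2.11 -0.38  0.41  2.41]
```

View pics/t16_wrist.png

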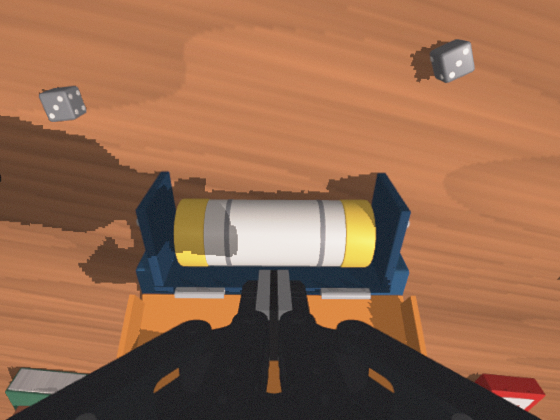

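```bash
python3 -m handwheel '[[[0,0,0.022,-0.026,0.117,0,0],[0,0,0.022,-0.026,0.117,0,0],[0,0,0.022,-0.007,0.032,0,0],[0.02,0.0045,0,0,0,0,0],[0.024,0.0054,0,0,0,0,0],[0.024,0.0054,0,0,0,0,0],[0.024,0.0054,0,0,0,0,0],[0.021,0.0047,0,0,0,0,0],[0,0,0,0,0,0,0],[0,0,0,0,0,0,0]]]' 40; python3 st.py;  python3 - <<'E'
from h import *
for n in ("scene","top"):
    im,d=r.grab_frame(n); cv2.imwrite(f"pics/l1_{n}.png",im[:,:,::-1])
a=cv2.imread("pics/l1_scene.png")[150:310,130:330]; cv2.imwrite("pics/l1c.png",cv2.resize(a,None,fx=4,fy=3.7))
E
```

```text
clock: 23.73
tcp_pos: [0.637, -0.1555, 0.2172]
orientation: [-0.35, 3.122, 0.008]
contact_force: [0.5, -0.9, 0.8]
grip_width: 0.0001
bay tcp mm [ 60.    3.7 217.2] tip [ 60.1   4.1 144.2] F [ 0.3 -1.   0.8] t 23.7333
axes in bay [[-1.0, -0.002, 0.001], [-0.002, 1.0, 0.005], [-0.001, 0.005, -1.0]] q [-0.03  0.54  0.25  1.69 -0.17  0.93  2.08]
```

View pics/l1c.png

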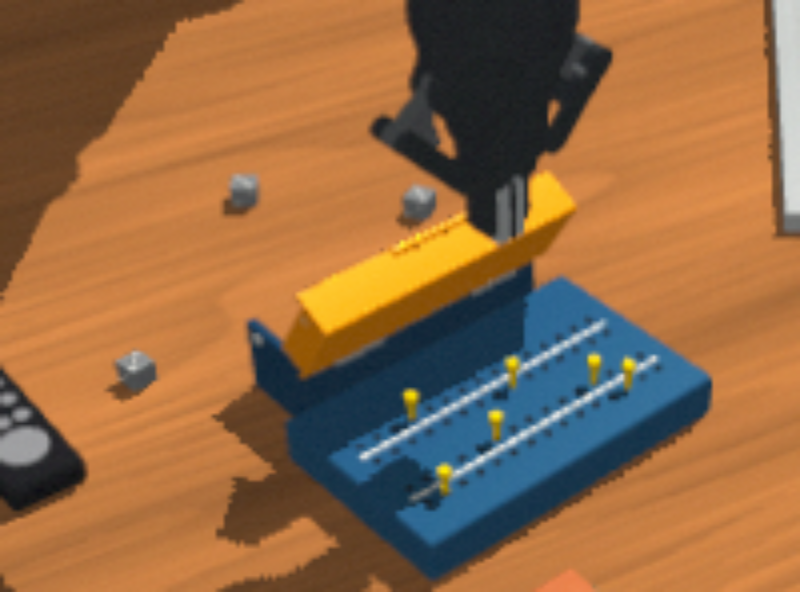

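```bash
python3 -m handwheel '[[[0,0,-0.02,0,0,0,0],[0,0,-0.02,0,0,0,0],[0,0,-0.014,0,0,0,0],[-0.012,-0.0027,0,0,0,0,0],[-0.012,-0.0027,0,0,0,0,0],[-0.01,-0.0022,0,0,0,0,0],[-0.01,-0.0022,0,0,0,0,0],[0,0,0,0,0,0,0]]]' 40; python3 st.py
```

```text
clock: 24.5
tcp_pos: [0.59, -0.1677, 0.1649]
orientation: [-0.344, 3.123, 0.008]
contact_force: [-0.2, 0.0, 0.0]
grip_width: -0.0003
bay tcp mm [ 11.6   2.2 164.9] tip [11.6  2.5 91.9] F [-0.2  0.1  0. ] t 24.5
axes in bay [[-1.0, 0.002, 0.001], [0.002, 1.0, 0.005], [-0.001, 0.005, -1.0]] q [ 0.    0.54  0.23  1.83 -0.18  0.78  2.12]
```

```bash
python3 -m handwheel '[[[-0.009,-0.002,0,0,0,0,0],[-0.009,-0.002,-0.003,0,0,0,0],[-0.008,-0.0018,-0.005,0,0,0,0],[-0.008,-0.0018,-0.007,0,0,0,0],[-0.006,-0.0013,-0.006,0,0,0,0],[0,0,0,0,0,0,0]]]' 40; python3 st.py;python3 - <<'E'
from h import *
for n in ("scene",):
    im,d=r.grab_frame(n); cv2.imwrite(f"pics/l2_{n}.png",im[:,:,::-1])
a=cv2.imread("pics/l2_scene.png")[150:310,130:330]; cv2.imwrite("pics/l2c.png",cv2.resize(a,None,fx=4,fy=3.7))
E
```

```text
clock: 25.0
tcp_pos: [0.5497, -0.1757, 0.142]
orientation: [0.345, -3.12, -0.009]
contact_force: [-0.2, -0.2, 0.2]
grip_width: 0.0001
bay tcp mm [-29.5   3.1 142. ] tip [-29.7   3.6  69. ] F [-0.3 -0.2  0.2] t 25.0
axes in bay [[-1.0, 0.001, -0.002], [0.001, 1.0, 0.006], [0.002, 0.006, -1.0]] q [ 0.03  0.53  0.22  1.93 -0.18  0.7   2.16]
```

View pics/l2c.png

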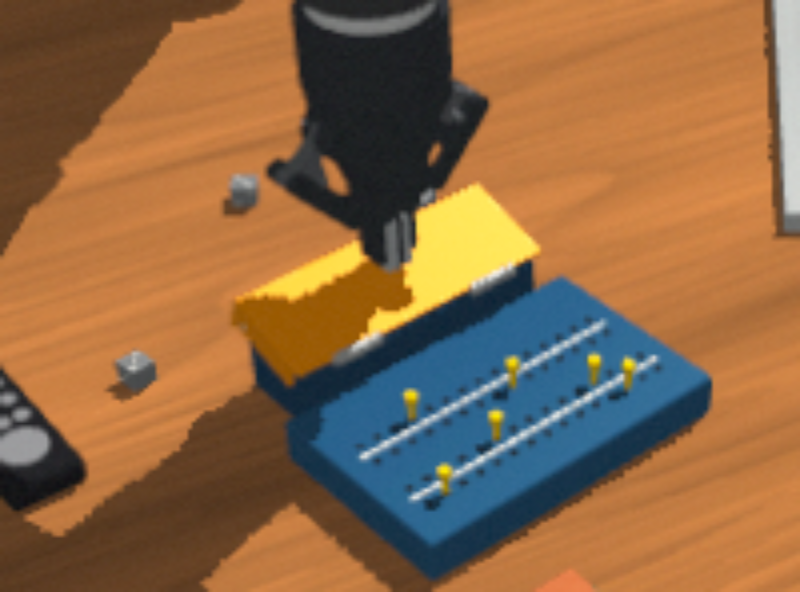

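```bash
python3 -m handwheel '[[[-0.006,-0.0013,-0.002,0,0,0,0],[-0.006,-0.0013,-0.002,0,0,0,0],[-0.002,-0.0004,-0.002,0,0,0,0],[0,0,-0.002,0,0,0,0],[0,0,0,0,0,0,0]]]' 40; python3 st.py;python3 -m handwheel '[[[0,0,-0.002,0,0,0,0],[0,0,0,0,0,0,0]]]'; python3 st.py
```

```text
clock: 25.47
tcp_pos: [0.5377, -0.1787, 0.1358]
orientation: [-0.346, 3.122, 0.008]
contact_force: [-0.8, -1.2, 0.7]
grip_width: -0.0004
bay tcp mm [-41.9   2.9 135.8] tip [-41.8   3.2  62.8] F [-1.1 -1.   0.7] t 25.4667
axes in bay [[-1.0, 0.0, 0.001], [0.0, 1.0, 0.005], [-0.001, 0.005, -1.0]] q [ 0.04  0.53  0.22  1.96 -0.18  0.68  2.17]
clock: 25.63
tcp_pos: [0.5381, -0.1786, 0.1339]
orientation: [-0.346, 3.121, 0.007]
contact_force: [0.3, 0.6, 0.4]
grip_width: -0.0001
bay tcp mm [-41.5   2.9 133.9] tip [-41.3   3.2  60.9] F [0.4 0.6 0.4] t 25.6333
axes in bay [[-1.0, -0.0, 0.002], [-0.0, 1.0, 0.005], [-0.002, 0.005, -1.0]] q [ 0.04  0.53  0.22  1.96 -0.19  0.67  2.17]
```

```bash
for i in 1; do python3 -m handwheel '[[[0,0,-0.0015,0,0,0,0],[0,0,0,0,0,0,0]]]'|grep -E "tcp|force"; done; python3 -m handwheel '[[[0,0,-0.0015,0,0,0,0],[0,0,0,0,0,0,0]]]'|grep -E "tcp|force"; python3 -m handwheel '[[[0,0,-0.0015,0,0,0,0],[0,0,0,0,0,0,0]]]'|grep -E "tcp|force"
```

```text
tcp_pos: [0.5386, -0.1784, 0.1323]
contact_force: [-0.3, 0.6, -0.1]
tcp_pos: [0.5386, -0.1782, 0.1306]
contact_force: [0.6, -0.6, -0.2]
tcp_pos: [0.5385, -0.1781, 0.1289]
contact_force: [0.9, 0.9, -0.5]
```

```bash
cat > lid.py <<'E'
import sys
from h import *
b=(.5792,-.1723,.217); c,s=np.cos(b[2]),np.sin(b[2])
for n in sys.argv[2:]:
    o=r.get_obs(); im,d=r.grab_frame(n); cv2.imwrite(f"pics/{sys.argv[1]}_{n}.png",im[:,:,::-1])
    C=cal(n,o); hsv=cv2.cvtColor(im,cv2.COLOR_RGB2HSV); 
    k=r.masks_of("lid",n); 
    if not k: print("no lid"); continue
    P=pts(C,d,np.asarray(k[0]["pixels"])); e=P[:,:2]-b[:2]; X=np.c_[e@[c,s],e@[-s,c],P[:,2]]*1000
    X=X[(abs(X[:,1])<80)&(X[:,0]>-75)&(X[:,0]<10)&(X[:,2]>45)&(X[:,2]<110)]
    X=X[(X[:,0]>-52)&(X[:,0]<0)]
    for lo in range(-52,0,13):
        q=X[(X[:,0]>=lo)&(X[:,0]<lo+13)]; 
        if len(q)>3: print(n,k[0]["p"],lo,len(q),"z pct",np.percentile(q[:,2],[10,50,90]).round(1))
    if len(X)>10:
        f=np.polyfit(X[:,0],X[:,2],1); print("lid slope rad",-np.arctan(f[0]))
if __name__=="__main__":
    a=cv2.imread(f"pics/{sys.argv[1]}_scene.png")
    if a is not None: cv2.imwrite("pics/"+sys.argv[1]+"c.png",cv2.resize(a[150:310,130:330],None,fx=4,fy=3.7))
E
python3 lid.py l3 scene top
```

```text
scene 0.95 -52 232 z pct [54.  55.8 57.1]
scene 0.95 -39 294 z pct [53.9 55.7 57.1]
scene 0.95 -26 295 z pct [54.1 55.5 57.1]
scene 0.95 -13 300 z pct [53.9 55.3 57. ]
lid slope rad 0.0052066921424525755
top 0.72 -52 44 z pct [52.5 55.1 57.3]
top 0.72 -39 43 z pct [52.8 54.9 57.6]
top 0.72 -26 115 z pct [52.4 54.9 57.1]
top 0.72 -13 140 z pct [52.9 55.1 57.4]
lid slope rad -0.009973603367885407
```

View pics/l3c.png

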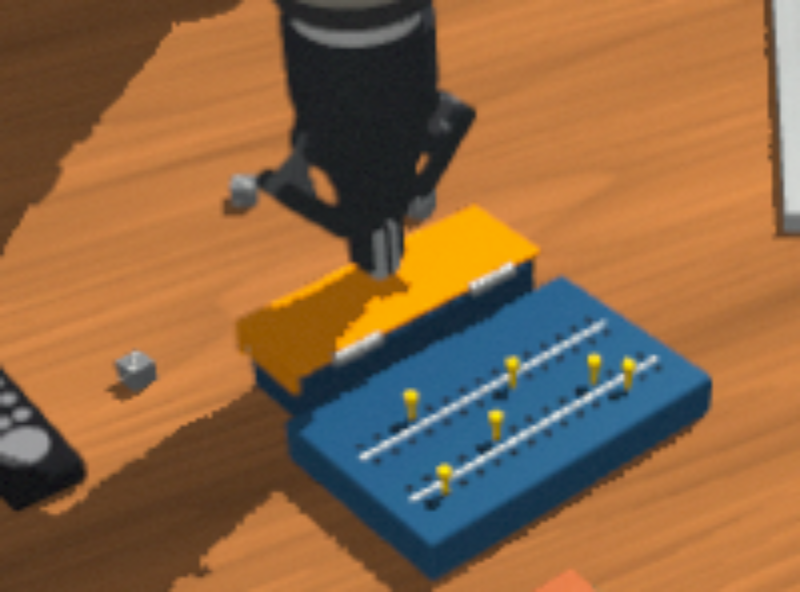

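The lid reads flat at 55 mm, so it seems to have already snapped. I press near the free edge to confirm, then lift clear.

```bash
python3 -m handwheel '[[[0,0,-0.0015,0,0,0,0],[0,0,0,0,0,0,0]]]'|grep -E "tcp|force"; python3 -m handwheel '[[[0,0,-0.001,0,0,0,0],[0,0,0,0,0,0,0]]]'|grep -E "tcp|force"
```

```text
tcp_pos: [0.5386, -0.1782, 0.1278]
contact_force: [-0.3, 0.0, 0.9]
tcp_pos: [0.5387, -0.1783, 0.1276]
contact_force: [-2.8, 0.6, 8.7]
```

```bash
python3 -m handwheel '[[[0,0,-0.001,0,0,0,0],[0,0,0,0,0,0,0]]]'|grep -E "tcp|force"; python3 -m handwheel '[[[0,0,0.01,0,0,0,0],[0,0,0.03,0,0,0,0],[0,0,0.04,0,0,0,0],[-0.02,-0.005,0.04,0,0,0,0],[-0.03,-0.005,0.03,0,0,0,0],[-0.03,-0.005,0,0,0,0,0],[0,0,0,0,0,0,0],[0,0,0,0,0,0,0]]]'; python3 lid.py l4 scene top wrist; python3 - <<'E'
from h import *
for l in ["cup","jar","die_a","remote","cards"]:
    im,d=r.grab_frame("top") if l=="cup" else (im,d)
    for k in r.masks_of(l,"top")[:4]:
        P=pts(cal("top"),d,np.asarray(k["pixels"])); print(l,round(k["p"],2),np.median(P,0).round(4))
E
```

```text
tcp_pos: [0.5387, -0.1784, 0.1275]
contact_force: [-5.2, 3.1, 16.9]
clock: 27.5
tcp_pos: [0.4593, -0.1933, 0.2728]
orientation: [-0.344, 3.12, 0.008]
contact_force: [0.1, 0.2, -0.5]
grip_width: -0.0004
scene 0.73 -52 279 z pct [53.6 55.2 56.9]
scene 0.73 -39 288 z pct [54.  55.3 56.9]
scene 0.73 -26 305 z pct [54.1 55.4 57. ]
scene 0.73 -13 310 z pct [53.8 55.3 56.9]
lid slope rad -0.0026401576178654283
top 0.98 -52 322 z pct [52.5 54.7 57.3]
top 0.98 -39 321 z pct [52.4 54.8 57.3]
top 0.98 -26 323 z pct [52.8 55.  57.2]
top 0.98 -13 323 z pct [52.5 54.9 57.2]
lid slope rad -0.004092623369439338
wrist 0.82 -52 1423 z pct [54.  54.8 55.6]
wrist 0.82 -39 1195 z pct [54.  54.8 55.6]
wrist 0.82 -26 1088 z pct [54.  54.9 55.7]
wrist 0.82 -13 819 z pct [54.1 54.9 55.6]
lid slope rad -0.002212964034150033
cup 0.7 [0.5827 0.2085 0.025 ]
jar 0.65 [0.4852 0.2342 0.0806]
die_a 0.48 [ 0.3764 -0.1909  0.0156]
die_a 0.4 [ 0.4388 -0.1054  0.016 ]
remote 0.66 [ 0.533  -0.3832  0.0177]
cards 0.73 [0.7411 0.1142 0.0206]
cards 0.68 [ 0.5531 -0.1755  0.055 ]
cards 0.61 [0.5809 0.2083 0.0272]
cards 0.47 [ 0.6147 -0.1624  0.0312]
```

View pics/l4c.png

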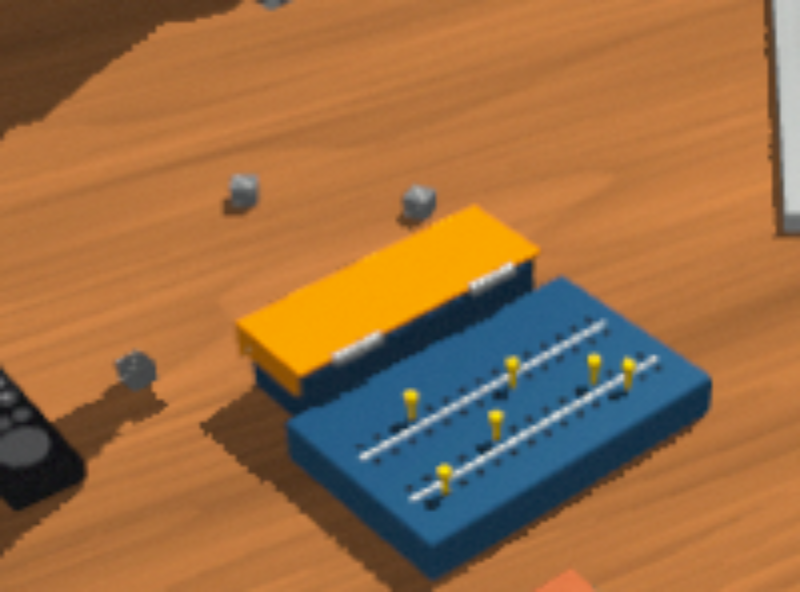

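View pics/l4_wrist.png

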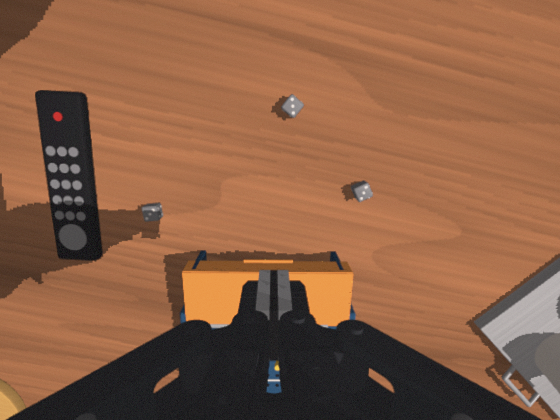

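```bash
python3 -c "
from bench import r
print(r.get_obs()['clock']); print(r.hand_in())"
```

```text
28.1
the job is handed in; nothing more can be done
None
```

The tube is put away with the lid shut, and I handed the job in at 28.1 s of the 61 s allowed; it reported no verdict.

**What I did:**
- I gripped the standing tube with a tilted gripper, lifted it off the tray and turned it onto its side.
- I laid it about 99 mm in front of the back wall, centred and in line with the bay to about half a degree, and let go.
- I rolled it in with closed fingertips over six strokes: four with the tool upright, then two leaning back about 16° so the gripper would not hit the open lid. On those two the fingers pressed with a tilted face rather than fully flat.
- I swung the lid over and pressed it shut.

**What the checks showed:**
- **Tube:** its centre measured 21.9 mm in front of the wall (22 mm is home). The push force rose to 11 N when it reached the wall, so it was touching.
- **Lid:** it lies level in all three cameras, within 0.005 rad, with its top at about 55 mm. I did not see the force peak as it snapped shut, but pressing it afterwards at 17 N moved it no further.
- **Other things:** the cup, jar, cards and the two dice the network found in the top view are where they were, within about 2 mm.

**Checks that failed or disagreed:**
- The last top-view measurement of the remote came out about 45 mm off. I put this down to part of it being hidden by the arm, since the wrist picture shows it undisturbed.
- The third die was missed in that last search, but it is visible in the final scene and wrist pictures; I did not re-measure it.
- I first tilted the wrist the wrong way before the last two strokes; nothing was touched and I corrected it.

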